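Find the sound carton feeder by feel and load it

TASK

The two carton feeders look alike, but in one of them the shoe inside the gate has lost its spring: slide the feeler blade fully home under the gates to feel which one drags on it. Then slide the shutter of the feeder that drags open to its end stop (keep the other one shut), stack every loose carton flat in its hopper, and put the blade back standing on its foot in the middle of its green mat. Do not disturb the jar and the bottle.

Things in the scene. Friction and masses are not known exactly. Their poses are not given: they have to be found in the camera images.
- feeder_a: One of two carton feeders that look exactly alike; either may be the sound one. Fixed. Sizes in mm. Origin on the counter under its centre line; x points along it from its entry side (facing the robot) to the hopper, z up. Base plate 10 thick, 114 wide, x=-100 to 115; bare apron x=-100 to -40; then the white gate housing, 70 high, x=-40 to 15, with an orange front; behind it the hopper, under a blue shutter.
- feeder_a_slot (a point): Mouth of the gate slot of feeder_a, on the base plate (z=10 mm) at feeder x=-40 mm. Slot 60 mm wide, 16 mm high, 45 mm deep to an end wall. Inside, a hidden steel shoe with a lead-in ramp hangs 3.5 mm above the plate and rides up on what is pushed in. Sound: a spring holds it down with about 5 N, so a blade kept just clear of the plate drags by 3 to 6 N from about 28 mm of entry on. Spring lost: under 1 N until the end wall.
- feeder_a_hopper (a point): Middle of the hopper floor of feeder_a (feeder x=62.5 mm, z=10 mm). Open-topped, inside 95 mm long (feeder x) by 60 mm wide (y), rim 70 mm above the counter, walls 5 mm thick; both side walls have a cut-out for the fingers down to the floor, 45 mm long, in the middle. Cartons go in lengthwise, one on another.
- feeder_b: The other of the two look-alike carton feeders. Fixed. Sizes in mm. Origin on the counter under its centre line; x points along it from its entry side (facing the robot) to the hopper, z up. Base plate 10 thick, 114 wide, x=-100 to 115; bare apron x=-100 to -40; then the white gate housing, 70 high, x=-40 to 15, with an orange front; behind it the hopper, under a blue shutter.
- feeder_b_slot (a point): Mouth of the gate slot of feeder_b, on the base plate (z=10 mm) at feeder x=-40 mm. Slot 60 mm wide, 16 mm high, 45 mm deep to an end wall. Inside, a hidden steel shoe with a lead-in ramp hangs 3.5 mm above the plate and rides up on what is pushed in. Sound: a spring holds it down with about 5 N, so a blade kept just clear of the plate drags by 3 to 6 N from about 28 mm of entry on. Spring lost: under 1 N until the end wall.
- feeder_b_hopper (a point): Middle of the hopper floor of feeder_b (feeder x=62.5 mm, z=10 mm). Open-topped, inside 95 mm long (feeder x) by 60 mm wide (y), rim 70 mm above the counter, walls 5 mm thick; both side walls have a cut-out for the fingers down to the floor, 45 mm long, in the middle. Cartons go in lengthwise, one on another.
- shutter_a (a joint): Travel of the blue shutter of feeder_a: 0 = closed over the hopper, 0.102 m = open, at its end stop; it slides towards the feeder's -x (over the gate), stays where left, resists with about 2 N.
- shutter_a_grip (a point): Middle of the upright black grip on the shutter of feeder_a: 40 mm long (feeder x), 14 mm thick (feeder y), 36 mm tall, on the 103 x 74 x 5 mm shutter plate whose top is 75 mm above the counter; this point is 93 mm above the counter.
- shutter_b (a joint): Travel of the blue shutter of feeder_b: 0 = closed over the hopper, 0.102 m = open, at its end stop; it slides towards the feeder's -x (over the gate), stays where left, resists with about 2 N.
- shutter_b_grip (a point): Middle of the upright black grip on the shutter of feeder_b: 40 mm long (feeder x), 14 mm thick (feeder y), 36 mm tall, on the 103 x 74 x 5 mm shutter plate whose top is 75 mm above the counter; this point is 93 mm above the counter.
- blade_grip (a point): The feeler blade (0.16 kg): steel blade 5 mm thick, 26 mm wide, rear foot 46 wide and 50 long, on it an upright yellow handle 44 mm long (x), 20 thick (y), top 47 above the underside. This point: handle's middle, 25 mm above the underside. x points to the blade's tip, z up as it stands on its foot.
- blade_tip (a point): Tip of the feeler blade, middle of its 5 mm thickness, 100 mm ahead (x) of blade_grip and 22.5 mm lower. The wide foot ends 72 mm behind the tip.
- blade_mid (a point): Middle of the feeler blade's length, 25 mm ahead (x) of blade_grip, 2.5 mm above the underside.
- mat: Green parking mat for the blade, fixed, 150 x 90 x 4 mm; origin at the centre of its underside, on the counter.
- carton_1_center (a point): White medicine carton with a blue and an orange band, 75 (x) x 42 (y) x 18 (z) mm, 50 g, lying flat; centre of the carton. May be absent (None).
- carton_2_center (a point): White medicine carton with a blue and an orange band, 75 (x) x 42 (y) x 18 (z) mm, 50 g, lying flat; centre of the carton. May be absent (None).
- carton_3_center (a point): White medicine carton with a blue and an orange band, 75 (x) x 42 (y) x 18 (z) mm, 50 g, lying flat; centre of the carton. May be absent (None).
- carton_4_center (a point): White medicine carton with a blue and an orange band, 75 (x) x 42 (y) x 18 (z) mm, 50 g, lying flat; centre of the carton. May be absent (None).
- jar_center (a point): Amber jar, 60 mm across, 85 high, bystander; point 42 mm above its underside.
- bottle_center (a point): White bottle, 52 mm across, 110 high, bystander; point 55 mm above its underside.
There are look-alikes about, which are no part of the job. Leave any red or yellow look-alike of the part that bears carton_3_center alone.

How it is judged (in metres and radians):
On the way, in this order (a step that is already met when the one before it is completed fails the run):
1. the blade is fully home in the gate of the feeder that drags (x of blade_tip in the frame of feeder_b between -0.003 and 0.01 m and y of blade_tip in the frame of feeder_b between -0.03 and 0.03 m and z of blade_tip in the frame of feeder_b below 0.024 m), for 0.2 s.
2. the shutter of that feeder is open to its end stop (value of joint shutter_b above 0.096 m), for 0.2 s.
At the end, for the whole second after the job is handed in: The shutter of the feeder that drags is open to within 6 mm of its end stop, the other is shut (within 15 mm); every carton present lies flat (within 0.2 rad) in the open hopper; the blade stands on its foot on the mat, its middle within 40 mm of the mat's centre; all at rest (value of joint shutter_b above 0.096 m and value of joint shutter_a below 0.015 m and horizontal distance between blade_mid and mat below 0.04 m and z of blade_mid in the frame of mat below 0.012 m and angle between blade_mid's own z axis and vertical below 0.12 rad and linear speed of each of blade, carton_1, carton_2, carton_3, carton_4 below 0.02 m/s and x of carton_1_center in the frame of feeder_b between 0.0425 and 0.0825 m and y of carton_1_center in the frame of feeder_b between -0.018 and 0.018 m and z of each of carton_1_center, carton_2_center, carton_3_center, carton_4_center in the frame of feeder_b below 0.086 m and angle between each of carton_1_center, carton_2_center, carton_3_center, carton_4_center's own z axis and vertical below 0.2 rad and x of carton_2_center in the frame of feeder_b between 0.0425 and 0.0825 m and y of carton_2_center in the frame of feeder_b between -0.018 and 0.018 m and x of carton_3_center in the frame of feeder_b between 0.0425 and 0.0825 m and y of carton_3_center in the frame of feeder_b between -0.018 and 0.018 m and x of carton_4_center in the frame of feeder_b between 0.0425 and 0.0825 m and y of carton_4_center in the frame of feeder_b between -0.018 and 0.018 m); the robot touches nothing.
It fails at once if the shutter of the feeder without drag is slid open by more than 20 mm (value of joint shutter_a above 0.02 m).
It fails at once if the jar or the bottle is moved by more than 30 mm (distance of any of jar_center, bottle_center from where it was at the start of the episode above 0.03 m).
Of carton_1, carton_2, carton_3, carton_4 only 2 to 4 are there at a start; the rules pass over those that are not, and their reading is None.
At some moment in a run one of blade, carton_1, carton_2, carton_3, carton_4 may be knocked a few centimetres aside while the robot is not near it.
Once in a run the grip may slacken for a moment while it holds something.
It also fails if it takes over 210 s, if anything falls off the work surface, if the arm or the gripper's body presses on something with over 40 N, if the wrist force passes 120 N, or if a joint passes its speed limit or range.

ROBOT

A 7-joint arm with a two-finger parallel gripper is mounted at the origin on the work surface. World frame = base frame: x ahead of the robot, y to its left, z up, the work surface at z = 0. Lengths are in m, angles in degrees, forces in N, time in s.
With the tool pointing down it reaches from about 0.425 to 0.875 m from the base axis. Payload 4.7 kg.
Tool frame: the origin (TCP) lies at the very end of the fingers, on their centre line; the grasp point (between the pads) lies 19 mm behind it; z points along the fingers, y is the direction in which the jaws open and shut (so a half turn about z gives the same grasp; the last joint's range is limited). The gripper opens to 87 mm and grips with 3 to 60 N. Pads are 19 mm wide; open, the fingers measure 117 mm over their backs; the gripper's body (75 mm by 190 mm) begins 51 mm behind the grasp point.
Start: joints at [75.35, 18.392, -4.016, 83.108, 1.295, 78.541, -3.26], TCP at [0.173, -0.627, 0.223] pointing down, gripper open.
Joint ranges: [-163.93, 163.93], [-17.29, 119.83], [-79.2, 71.16], [3.27, 140.29], [-89.18, 269.18], [5.43, 117.66], [-154.24, 154.24]. Speed limits (degrees/s): [147.25, 147.25, 180, 180, 180, 180, 180].

INTERFACE

Orientations are given as [roll, pitch, yaw] about the fixed x, y, z axes, in that order (R = Rz(yaw) Ry(pitch) Rx(roll)).
In Python, from cell import * gives the robot as it stands.
- The arm moves only by the tool drive_tool, never from a script. Its argument "moves" is text: rows parted by semicolons, each of 5 numbers parted by spaces: the shift along the tool's x, y, z in m, then the turn about the tool's z in degrees, then the gripper's target within -1 to 1 (fully open at 1, half-way at 0, shut at -1). In form: x y z yaw fingers; .... A call has exactly 8 rows; each row is the pose to reach, as a shift and turn from the pose commanded when the call began, along the tool's axes at that moment; what a row does not reach only later rows make up. A row lasts 1/10 s, in which the tool goes at most 50 mm and 8.59 degrees, less where a joint would pass 70% of its speed; a pose out of reach is approached as far as the arm can. A call with a gripper value outside its range is refused whole. The fingers move at their own pace and stop on an object; "grip_force" is the grip in N (left out, the last holds). Time passes only in rows, so rows that repeat a pose let the fingers close, or fill a call up. It gives the time, the measured TCP pose, the force and the opening at its end, in the units of the state.
- get_obs(): the state, without advancing time (a new reading comes with each control period).
- read_camera(name): name is "side" or "top"; returns (picture, depth): 480x640x3 uint8, red, green, blue; 480x640 float32, m along the optical axis (not along the pixel's ray), 0 where there is no reading.
- calibration(name): a dict with "intrinsics" (3x3 intrinsics, pixels), "cam_to_world" (4x4, takes a point from camera to world coordinates). Camera axes: x right, y up, looking along -z (the intrinsics and any distortion apply to the point x, -y, -z); pixel columns grow to the right and rows downward; lengths in m; the calibration is good to about 2 mm. A picture is of the moment at which its call begins. calibration takes no time and is no camera call.
- sign_off(): hands the job in, once; it reports no verdict.
Trained networks look in the newest picture that a camera, given by its name, has taken for a name from the list of things; names that differ only in an ending like _2 or _b are one class to them, and where a whole thing is asked for, a point or a joint stands for the part that bears it (a point fixed in the world has none). Each returns a list of dicts, best first, with "conf" (0 to 1); they miss things now and then, are a little off and sometimes report something else, mostly with a low value. They report only what shows in the picture. A call takes as long as a camera call. They do not tell look-alikes from the thing itself.
- search_frame(camera, name): "uv" ([column, row] in pixels, amid what is visible of it).
- pinpoint(camera, name): "uv" ([column, row] in pixels: a listed point, or the origin of a listed thing).
The state is a dict: "time_s": time; "qpos": joint angles; "joint_velocities": joint speeds; "effort": joint torques, N m; "tool_pos": TCP position; "tool_rot": TCP orientation; "force": force on the tool from outside, world axes, zero at the start; "wrist_torque": the same for the moment, N m; "grip_width": finger opening in m.
Only numpy, scipy, OpenCV 4.12 (cv2) and the standard library are available. Lean on these libraries where they do the work, as an engineer would, in place of code of your own. Each camera call takes 0.05 s, during which the arm holds its last target. There are 200 camera calls.

## Working session

There is one attempt and no reset: what is moved stays moved. The work goes in short steps, Python scripts to look and compute and a tool call to move; the robot and the scene stay as the last step left them, time stands still between calls to the robot, and variables do not carry over. Pictures are saved under pics/ and viewed, about 12 in all and at most 16, crops included, and the job is handed in when it is done.

Besides the shell and the picture viewer there is one more tool, called after "Request:" in YAML: its name, and indented under it one key for each argument. drive_tool: Moves the arm, as the interface text tells. Its arguments: {"type":"object","properties":{"moves":{"type":"string"},"grip_force":{"type":"number"}},"required":["moves"]}

```bash
mkdir -p pics; ls; cat > h.py <<'E'
from cell import *
import numpy as np, cv2
def snap(n,fn=None):
    im,d=read_camera(n)
    np.savez(f'/tmp/{n}.npz',im=im,d=d)
    if fn: cv2.imwrite('pics/'+fn,im[:,:,::-1])
    return im,d
def cloud(n,d):
    c=calibration(n);K=np.array(c['intrinsics']);T=np.array(c['cam_to_world'])
    v,u=np.mgrid[:480,:640]
    P=np.stack([(u-K[0,2])/K[0,0]*d,-(v-K[1,2])/K[1,1]*d,-d],-1)
    return P@T[:3,:3].T+T[:3,3]
def ray(n,uv,z):
    c=calibration(n);K=np.array(c['intrinsics']);T=np.array(c['cam_to_world'])
    r=T[:3,:3]@np.array([(uv[0]-K[0,2])/K[0,0],-(uv[1]-K[1,2])/K[1,1],-1]);o=T[:3,3]
    return o+r*(z-o[2])/r[2]
E
python3 - <<'E'
from h import *
print(get_obs())
for n in('top','side'):
    im,d=snap(n,n+'0.png'); c=calibration(n);print(c)
for nm in ['feeder_a_slot','feeder_a','shutter_a_grip','blade_grip','blade_tip','mat','carton_1_center','jar_center','bottle_center','feeder_a_hopper']:
    print(nm,[(np.round(x['uv']).tolist(),round(x['conf'],2)) for x in pinpoint('top',nm)])
E
```

```text
pics
{'time_s': 0.0, 'qpos': array([75.349232  , 18.4412135 , -4.01517345, 83.17606443,  1.29604963,
       78.54075061, -3.26170028]), 'joint_velocities': array([ 0.00667543, -0.04580952, -0.00175626,  0.02152782,  0.08294939,
       -0.03335296,  0.00677293]), 'effort': array([-5.15162956e-04, -4.91284740e+01, -4.04338818e-01, -3.12529600e+01,
       -6.37514004e-02,  4.35996673e-02,  1.70881508e-04]), 'tool_pos': array([ 0.17304259, -0.62595744,  0.22142688]), 'tool_rot': array([-1.79887274e+02,  6.93482188e-03,  1.54587198e+01]), 'force': array([0.22525931, 0.64139777, 0.6956063 ]), 'wrist_torque': array([ 0.04948   , -0.00921934, -0.01594702]), 'grip_width': 0.08733966391870544}
{'intrinsics': array([[482.25652117,   0.        , 318.78433534],
       [  0.        , 482.25652117, 247.37902133],
       [  0.        ,   0.        ,   1.        ]]), 'cam_to_world': array([[ 0.01713635,  0.98286311, -0.18353871,  0.3348052 ],
       [-0.99943582,  0.02214134,  0.02525472,  0.01751331],
       [ 0.02888572,  0.18300238,  0.98268802,  1.06153953],
       [ 0.        ,  0.        ,  0. 
[... 199 characters left out ...]
_to_world': array([[-0.93715382,  0.17689926, -0.30074802,  0.13534174],
       [-0.34881907, -0.45463284,  0.81953294,  1.0625186 ],
       [ 0.00824484,  0.87293507,  0.48776673,  0.73772048],
       [ 0.        ,  0.        ,  0.        ,  1.        ]])}
feeder_a_slot [([327.0, 238.0], 0.85)]
feeder_a [([223.0, 229.0], 0.96), ([149.0, 232.0], 0.72), ([322.0, 218.0], 0.58)]
shutter_a_grip [([328.0, 176.0], 0.96), ([218.0, 186.0], 0.28)]
blade_grip [([420.0, 277.0], 0.77)]
blade_tip [([411.0, 235.0], 0.96), ([412.0, 166.0], 0.35)]
mat [([142.0, 283.0], 0.53)]
carton_1_center []
jar_center [([411.0, 166.0], 0.65)]
bottle_center [([148.0, 165.0], 0.87)]
feeder_a_hopper [([327.0, 178.0], 0.6)]
```

View pics/top0.png

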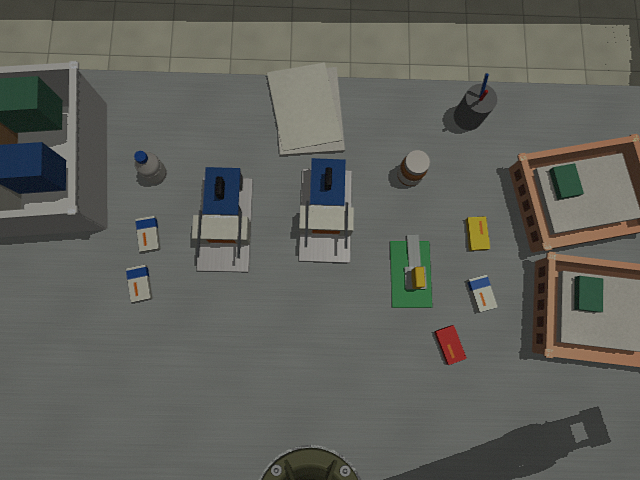

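View pics/side0.png

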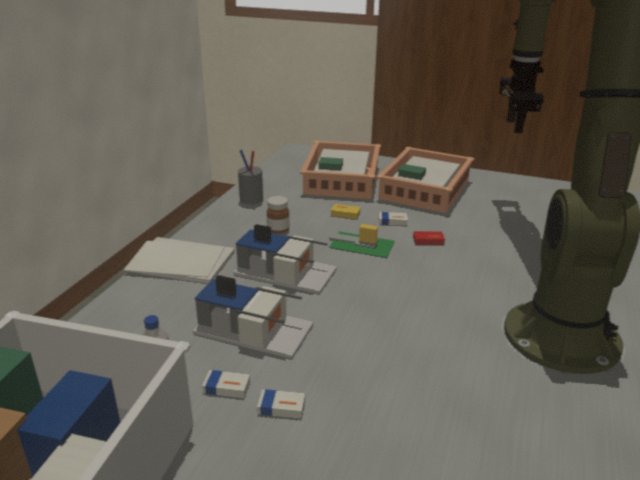

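The top view shows:
- feeders at (222,220) and (326,212)
- blade on the green mat at (418,275), tip pointing up the image
- jar at (412,168) and bottle at (148,168)
- three white cartons with blue and orange bands at (147,234), (139,284) and (482,293)
- a yellow look-alike at (478,233) and a red one at (450,344), both to be left alone

The white cartons fit the description. Next I'll measure and make a confirming crop.

```bash
cat >> h.py <<'E'
def fit(P,m):
    """min-area rect in world xy of masked points -> centre, (long,short), yaw of long side deg in (-90,90], median z"""
    q=P[m]; r=cv2.minAreaRect((q[:,:2]*1000).astype(np.float32))
    b=cv2.boxPoints(r); e=[b[1]-b[0],b[2]-b[1]]; L=[np.hypot(*x) for x in e]; i=int(L[1]>L[0])
    a=np.degrees(np.arctan2(e[i][1],e[i][0])); a=(a+90)%180-90
    return np.round(r[0],1),np.round([max(L),min(L)],1),round(float(a),1),round(float(np.median(q[:,2])*1000),1),len(q)
def box(u0,v0,u1,v1):
    m=np.zeros((480,640),bool); m[v0:v1,u0:u1]=1; return m
def blobs(P,m,mn=60):
    m=cv2.morphologyEx(m.astype(np.uint8),cv2.MORPH_OPEN,np.ones((3,3),np.uint8))
    n,l,s,c=cv2.connectedComponentsWithStats(m)
    for i in range(1,n):
        if s[i,4]>=mn: print(np.round(c[i]),*fit(P,l==i))
E
python3 - <<'E'
from h import *
for n in('top',):
    z=np.load(f'/tmp/{n}.npz');im,d=z['im'],z['d'];P=cloud(n,d)
    Z=P[...,2];hsv=cv2.cvtColor(im,cv2.COLOR_RGB2HSV);H,S,V=[hsv[...,i].astype(int) for i in range(3)]
    roi=box(110,140,520,380)&(d>0)
    print('table',np.median(Z[300:340,250:350]))
    print('12<z<25');blobs(P,roi&(Z>.012)&(Z<.026))
    print('z 3-12');blobs(P,roi&(Z>.003)&(Z<.012))
    print('z 65-82');blobs(P,roi&(Z>.063)&(Z<.082),20)
    print('z>86');blobs(P,roi&(Z>.085),10)
    print('blue hi');blobs(P,roi&(Z>.06)&(Z<.085)&(H>100)&(H<130)&(S>100))
    print('green');blobs(P,roi&(H>45)&(H<80)&(S>100))
    print('yellow hi');blobs(P,roi&(Z>.03)&(H>18)&(H<32)&(S>100),20)
    print('steel');blobs(P,box(395,230,430,300)&(S<60)&(Z<.02),20)
    # section heights along feeder right column and left
    for u in(326,222): print([(v,*np.round(P[v,u]*1000).astype(int)) for v in range(150,272,6)])
im=np.load('/tmp/top.npz')['im'][:,:,::-1]
a=cv2.resize(im[140:300,110:350],None,fx=2.5,fy=2.5);b=cv2.resize(im[220:320,380:520],None,fx=2.5,fy=2.5)
o=np.zeros((400+0,600+0,3),np.uint8);o[:a.shape[0],:a.shape[1]]=a
o2=np.zeros((600,800,3),np.uint8);o2[:400,:600]=a;o2[350:600,450:800]=b
cv2.imwrite('pics/crop1.png',o2)
E
```

```text
table -0.0013981598736529932
12<z<25
[146. 233.] [553.  369.6] [75.4 42.7] 11.7 16.3 635
[478. 233.] [ 571.3 -364.7] [75.1 43.1] 5.2 16.8 612
[138. 283.] [443.7 380.4] [75.7 44.2] 12.6 16.3 693
[483. 293.] [ 436.8 -369.8] [74.7 44.9] 15.0 17.0 649
[450. 345.] [ 324.5 -295.3] [75.4 43.4] 20.1 17.0 706
z 3-12
[305. 186.] [671.   23.6] [87.5 19.7] -1.3 8.3 264
[348. 185.] [676.2 -73.8] [78.3 14.3] 0.5 8.6 188
[246. 196.] [644.6 159. ] [90.3 28.8] -0.6 8.4 395
[324. 249.] [532.  -21.8] [111.8  64.5] 89.0 8.4 1132
[301. 239.] [548.6  29.3] [26.  11.2] 1.4 8.6 61
[411. 259.] [ 504.  -217.4] [123.5  33. ] -6.2 7.7 507
[223. 257.] [505.7 201.5] [113.7  64.2] 89.3 8.1 1301
z 65-82
[148. 166.] [691.7 360.9] [48.3 35.8] -43.6 72.8 230
[327. 199.] [631.2 -23.1] [169.2 114.2] -0.8 71.6 2794
[220. 209.] [593.7 202.8] [192.8 115.2] 2.1 71.4 2907
[305. 242.] [530.7  21.1] [17.9  4.2] 1.3 71.3 27
[238. 252.] [506.9 159.5] [23.4  4.9] 4.0 72.3 36
z>86
[141. 158.] [695.8 365.8] [25.3 24.1] -88.7 106.6 167
[328. 178.] [662.  -23.1] [38.8 13.8] -0.3 108.5 147
[219. 187.] [636.  201.4] [38.6 15.4] 2.1 107
[... 1752 characters left out ...]
nt64(627), np.int64(195), np.int64(96)), (198, np.int64(618), np.int64(196), np.int64(84)), (204, np.int64(608), np.int64(198), np.int64(71)), (210, np.int64(594), np.int64(197), np.int64(74)), (216, np.int64(582), np.int64(197), np.int64(71)), (222, np.int64(570), np.int64(196), np.int64(69)), (228, np.int64(557), np.int64(196), np.int64(68)), (234, np.int64(544), np.int64(195), np.int64(70)), (240, np.int64(534), np.int64(197), np.int64(54)), (246, np.int64(530), np.int64(204), np.int64(9)), (252, np.int64(517), np.int64(204), np.int64(7)), (258, np.int64(504), np.int64(204), np.int64(5)), (264, np.int64(489), np.int64(202), np.int64(11)), (270, np.int64(476), np.int64(201), np.int64(10))]
```

View pics/crop1.png

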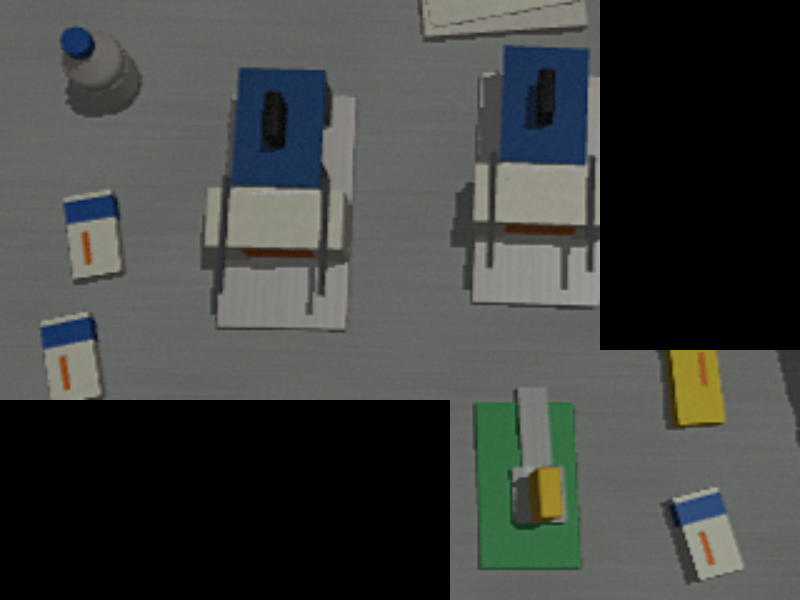

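The crop confirms three white cartons with blue and orange bands. The left pair and the one right of the mat are the job's cartons; red and yellow stay out. Moving to the blade now.

```bash
cat >> h.py <<'E'
def go(x,y,z,yaw,o=None):
    """shift (tool axes, m) and turn from present pose to TCP target given in mm/deg, tool down"""
    o=o or get_obs(); p=o['tool_pos']; a=np.radians(o['tool_rot'][2]); c,s=np.cos(a),np.sin(a)
    d=np.array([x,y,z])/1000-p; t=(o['tool_rot'][2]-yaw+180)%360-180
    print('shift %.4f %.4f %.4f turn %.2f'%(c*d[0]+s*d[1],s*d[0]-c*d[1],-d[2],t),'| tcp',np.round(p*1000,1),'rot',np.round(o['tool_rot'],2),'F',np.round(o['force'],2),'w',round(o['grip_width'],4),'t',o['time_s'])
E
python3 - <<'E'
from h import *
for uv,z in(((411,235),.0065),((420,277),.029)): print(ray('top',uv,z))
E
```

```text
[ 0.5648545  -0.21660547  0.0065    ]
[ 0.46730411 -0.22955174  0.029     ]
```

Request:
drive_tool:
  moves: "0.04 -0.03 0.01 1 1;0.08 -0.06 0.02 3 1;0.115 -0.09 0.03 5 1;0.15 -0.12 0.04 7 1;0.185 -0.15 0.05 9 1;0.22 -0.18 0.06 11 1;0.255 -0.205 0.07 11.7 1;0.29 -0.23 0.08 11.7 1"
  grip_force: 25

```text
time_s: 1.4
tool_pos: [0.3923, -0.3261, 0.1426]
tool_rot: [179.9, -0.0, 3.7]
force: [0.2, 0.1, 0.0]
grip_width: 0.0867
```

```bash
python3 -c "
from h import *
go(465.4,-223.4,110,3.8)"
```

```text
shift 0.0796 -0.0977 0.0326 turn -0.06 | tcp [ 392.3 -326.1  142.6] rot [ 1.7993e+02 -3.0000e-02  3.7400e+00] F [0.19 0.08 0.04] w 0.0867 t 1.4
```

Request:
drive_tool:
  moves: "0.03 -0.036 0.01 0 1;0.06 -0.073 0.03 0 1;0.0796 -0.0977 0.05 0 1;0.0796 -0.0977 0.08 0 1;0.0796 -0.0977 0.105 0 1;0.0796 -0.0977 0.12 0 1;0.0796 -0.0977 0.128 0 1;0.0796 -0.0977 0.128 0 1"

```text
time_s: 2.2
tool_pos: [0.464, -0.225, 0.014]
tool_rot: [-180.0, 0.1, 3.7]
force: [0.2, 0.3, 0.3]
grip_width: 0.087
```

Request:
drive_tool:
  moves: "0 0 0 0 -0.4;0 0 0 0 -1;0 0 0 0 -1;0 0 0 0 -1;0 0 0 0 -1;0 0 0 0 -1;0 0 0 0 -1;0 0 0 0 -1"
  grip_force: 30

```text
time_s: 3.0
tool_pos: [0.4644, -0.2248, 0.0145]
tool_rot: [180.0, 0.0, 3.8]
force: [0.1, 0.0, -0.2]
grip_width: 0.0307
```

Request:
drive_tool:
  moves: "0 0 -0.01 0 -1;0 0 -0.02 0 -1;0 0 -0.03 0 -1;0 0 -0.04 0 -1;0 0 -0.05 0 -1;0 0 -0.06 0 -1;0 0 -0.06 0 -1;0 0 -0.06 0 -1"

```text
time_s: 3.8
tool_pos: [0.4645, -0.2249, 0.0747]
tool_rot: [180.0, -0.0, 3.8]
force: [0.3, 0.3, -2.4]
grip_width: 0.0198
```

```bash
python3 - <<'E'
from h import *
go(440,-23,90,-0.6)
im,d=snap('top'); P=cloud('top',d);Z=P[...,2]
hsv=cv2.cvtColor(im,cv2.COLOR_RGB2HSV);H,S,V=[hsv[...,i].astype(int) for i in range(3)]
m=box(395,190,432,330)&(d>0)&(Z>.05)&(Z<.075)&(P[...,0]>.49); blobs(P,m,15)
print([(x['uv'],x['conf']) for x in pinpoint('top','blade_tip')])
s,_=snap('side','side1.png')
E
```

```text
shift -0.0112 -0.2031 -0.0153 turn 4.35 | tcp [ 464.5 -224.9   74.7] rot [ 1.7998e+02 -1.0000e-02  3.7500e+00] F [ 0.27  0.29 -2.35] w 0.0198 t 3.8
[416. 238.] [ 545.4 -219.3] [41.8 27.2] 3.9 55.0 199
[([417.6, 229.4], 0.65)]
```

```bash
python3 - <<'E'
from h import *
z=np.load('/tmp/top.npz');im,d=z['im'],z['d'];P=cloud('top',d)
for v in range(222,250,2): print(v,[tuple(np.round(P[v,u]*1000).astype(int)) for u in(413,416,419)])
E
```

```text
222 [(np.int64(598), np.int64(-224), np.int64(-4)), (np.int64(597), np.int64(-230), np.int64(-1)), (np.int64(597), np.int64(-237), np.int64(1))]
224 [(np.int64(592), np.int64(-223), np.int64(0)), (np.int64(593), np.int64(-231), np.int64(-4)), (np.int64(593), np.int64(-237), np.int64(-2))]
226 [(np.int64(588), np.int64(-223), np.int64(-1)), (np.int64(587), np.int64(-229), np.int64(3)), (np.int64(589), np.int64(-238), np.int64(-4))]
228 [(np.int64(583), np.int64(-223), np.int64(-2)), (np.int64(582), np.int64(-229), np.int64(3)), (np.int64(583), np.int64(-237), np.int64(-1))]
230 [(np.int64(565), np.int64(-210), np.int64(55)), (np.int64(566), np.int64(-217), np.int64(54)), (np.int64(566), np.int64(-224), np.int64(52))]
232 [(np.int64(561), np.int64(-210), np.int64(57)), (np.int64(561), np.int64(-216), np.int64(57)), (np.int64(561), np.int64(-223), np.int64(55))]
234 [(np.int64(557), np.int64(-210), np.int64(54)), (np.int64(557), np.int64(-216), np.int64(56)), (np.int64(557), np.int64(-223), np.int64(54))]
236 [(np.int64(553), np.int64(-211), np.int64(53)), (np.int64(553), np.int64(-217)
[... 244 characters left out ...]
), np.int64(55)), (np.int64(544), np.int64(-217), np.int64(54)), (np.int64(544), np.int64(-224), np.int64(52))]
242 [(np.int64(539), np.int64(-210), np.int64(55)), (np.int64(539), np.int64(-216), np.int64(55)), (np.int64(539), np.int64(-222), np.int64(57))]
244 [(np.int64(535), np.int64(-210), np.int64(52)), (np.int64(534), np.int64(-216), np.int64(58)), (np.int64(497), np.int64(-177), np.int64(246))]
246 [(np.int64(531), np.int64(-210), np.int64(53)), (np.int64(494), np.int64(-173), np.int64(242)), (np.int64(494), np.int64(-178), np.int64(243))]
248 [(np.int64(526), np.int64(-209), np.int64(57)), (np.int64(491), np.int64(-173), np.int64(242)), (np.int64(490), np.int64(-177), np.int64(244))]
```

View pics/side1.png

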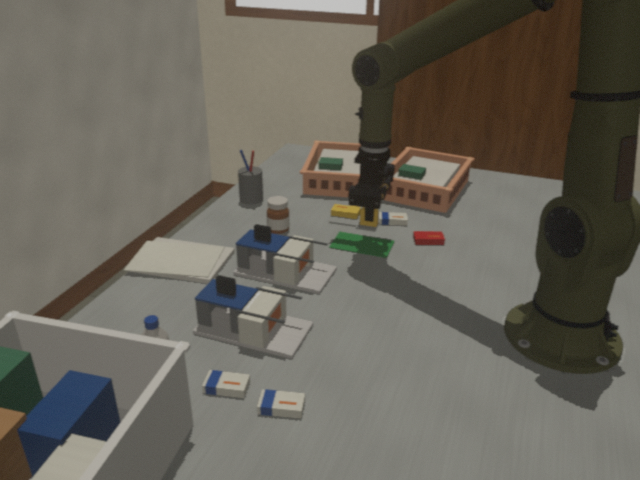

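The blade is level but gripped too high, because the lift began before the fingers had closed. I'll set it down and take it lower.

Request:
drive_tool:
  moves: "0 0 0.015 0 -1;0 0 0.03 0 -1;0 0 0.04 0 -1;0 0 0.044 0 -1;0 0 0.046 0 -1;0 0 0.047 0 -1;0 0 0.047 0 -1;0 0 0.047 0 -1"

```text
time_s: 4.75
tool_pos: [0.4649, -0.2251, 0.0281]
tool_rot: [180.0, -0.0, 3.8]
force: [-0.2, 0.5, -0.9]
grip_width: 0.02
```

Request:
drive_tool:
  moves: "0 0 0 0 -0.3;0 0 0 0 -0.3;0 0 0 0 -0.3;0 0 0 0 -0.3;0 0 0.004 0 -0.3;0 0 0.008 0 -0.3;0 0 0.012 0 -0.3;0 0 0.0125 0 -0.3"

```text
time_s: 5.55
tool_pos: [0.4638, -0.2245, 0.0142]
tool_rot: [-180.0, 0.1, 3.8]
force: [-0.5, -0.5, -0.2]
grip_width: 0.0309
```

Request:
drive_tool:
  moves: "0 0 0 0 -1;0 0 0 0 -1;0 0 0 0 -1;0 0 0 0 -1;0 0 0 0 -1;0 0 0 0 -1;0 0 0 0 -1;0 0 0 0 -1"
  grip_force: 40

```text
time_s: 6.35
tool_pos: [0.4645, -0.2249, 0.0151]
tool_rot: [180.0, -0.0, 3.8]
force: [-0.2, -0.2, -0.3]
grip_width: 0.0198
```

```bash
python3 -c "
from h import *
go(440,-23,90,-0.6)"
```

```text
shift -0.0112 -0.2031 -0.0749 turn 4.36 | tcp [ 464.5 -224.9   15.1] rot [ 1.7999e+02 -1.0000e-02  3.7600e+00] F [-0.24 -0.2  -0.31] w 0.0198 t 6.35
```

Request:
drive_tool:
  moves: "0 0 -0.04 0 -1;0 0 -0.08 0 -1;-0.001 -0.03 -0.09 1 -1;-0.002 -0.07 -0.09 2 -1;-0.003 -0.11 -0.09 3 -1;-0.004 -0.15 -0.09 4 -1;-0.005 -0.19 -0.09 4.36 -1;-0.005 -0.203 -0.09 4.36 -1"

```text
time_s: 7.15
tool_pos: [0.4451, -0.0181, 0.1049]
tool_rot: [-180.0, 0.1, -0.3]
force: [0.5, -0.2, -0.8]
grip_width: 0.02
```

```bash
python3 - <<'E'
from h import *
go(446,-23,22.5,-0.6)
im,d=snap('top'); P=cloud('top',d);Z=P[...,2]
m=box(305,200,345,300)&(d>0)&(Z>.08)&(Z<.105)&(P[...,0]>.47); blobs(P,m,15)
print([(x['uv'],x['conf'],ray('top',x['uv'],.096)) for x in pinpoint('top','blade_tip')])
print([(x['uv'],x['conf'],ray('top',x['uv'],.01)) for x in pinpoint('top','feeder_a_slot')])
print([(x['uv'],x['conf'],ray('top',x['uv'],.0)) for x in pinpoint('top','feeder_a')])
E
```

```text
shift 0.0009 0.0049 0.0824 turn 0.33 | tcp [445.1 -18.1 104.9] rot [-1.7996e+02  5.0000e-02 -2.7000e-01] F [ 0.48 -0.21 -0.83] w 0.02 t 7.15
[]
[([221.1, 187.6], 0.7, array([0.6634883 , 0.21340822, 0.01      ])), ([149.1, 236.6], 0.36, array([0.54694777, 0.36516517, 0.01      ]))]
[([323.7, 219.3], 0.79, array([ 0.59801098, -0.0197957 ,  0.        ])), ([224.3, 227.2], 0.7, array([0.57435729, 0.20313312, 0.        ]))]
```

Request:
drive_tool:
  moves: "0.001 0.0045 0.02 0.3 -1;0.001 0.0045 0.04 0.3 -1;0.001 0.0045 0.06 0.3 -1;0.001 0.0045 0.072 0.3 -1;0.001 0.0045 0.079 0.3 -1;0.001 0.0045 0.082 0.3 -1;0.001 0.0045 0.082 0.3 -1;0.001 0.0045 0.082 0.3 -1"

```text
time_s: 8.15
tool_pos: [0.4478, -0.0273, 0.0237]
tool_rot: [180.0, -0.1, -0.9]
force: [-0.5, 0.5, -1.4]
grip_width: 0.0199
```

```bash
python3 - <<'E'
from h import *
go(500,-23,22.5,-0.6)
im,d=snap('side'); P=cloud('side',d)
cv2.imwrite('pics/side2.png',cv2.resize(im[200:360,180:400,::-1],None,fx=3.5,fy=3.5))
print([(x['uv'],x['conf'],ray('side',x['uv'],.014)) for x in pinpoint('side','blade_tip')])
E
```

```text
shift 0.0521 -0.0051 0.0012 turn -0.31 | tcp [447.8 -27.3  23.7] rot [ 1.7998e+02 -7.0000e-02 -9.1000e-01] F [-0.49  0.49 -1.45] w 0.0199 t 8.15
[([312.2, 267.4], 0.69, array([ 0.55010437, -0.04358322,  0.014     ]))]
```

View pics/side2.png

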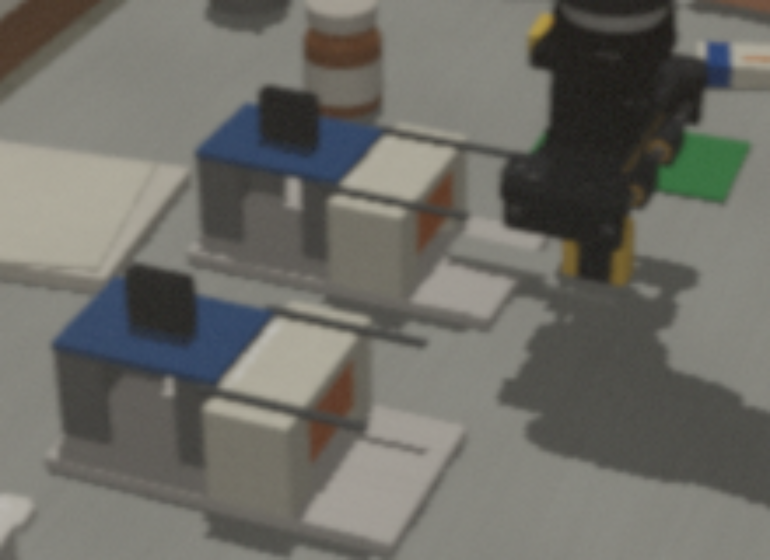

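Request:
drive_tool:
  moves: "0 -0.004 0.001 -0.3 -1;0.004 -0.004 0.001 -0.3 -1;0.008 -0.004 0.001 -0.3 -1;0.012 -0.004 0.001 -0.3 -1;0.016 -0.004 0.001 -0.3 -1;0.02 -0.004 0.001 -0.3 -1;0.024 -0.004 0.001 -0.3 -1;0.024 -0.004 0.001 -0.3 -1"

```text
time_s: 9.05
tool_pos: [0.4719, -0.0234, 0.0221]
tool_rot: [-180.0, -0.0, -0.6]
force: [-0.1, 0.0, -2.0]
grip_width: 0.0198
```

Request:
drive_tool:
  moves: "0.001 0 0 0 -1;0.003 0 0 0 -1;0.005 0 0 0 -1;0.007 0 0 0 -1;0.009 0 0 0 -1;0.011 0 0 0 -1;0.012 0 0 0 -1;0.013 0 0 0 -1"

```text
time_s: 9.85
tool_pos: [0.4841, -0.0236, 0.0219]
tool_rot: [180.0, 0.0, -0.6]
force: [-1.8, -0.9, -2.3]
grip_width: 0.0197
```

Request:
drive_tool:
  moves: "0.001 0 0 0 -1;0.002 0 0 0 -1;0.003 0 0 0 -1;0.004 0 0 0 -1;0.005 0 0 0 -1;0.006 0 0 0 -1;0.007 0 0 0 -1;0.008 0 0 0 -1"

```text
time_s: 10.65
tool_pos: [0.4922, -0.0237, 0.022]
tool_rot: [180.0, 0.0, -0.6]
force: [0.0, 0.3, -1.4]
grip_width: 0.0197
```

```bash
python3 -c "
from h import *
go(500,-23,22.5,-0.6)"
```

```text
shift 0.0078 -0.0008 -0.0005 turn 0.00 | tcp [492.2 -23.7  22. ] rot [179.99   0.    -0.6 ] F [ 0.02  0.34 -1.39] w 0.0197 t 10.65
```

Request:
drive_tool:
  moves: "0.001 0 0 0 -1;0.002 0 0 0 -1;0.003 0 0 0 -1;0.004 0 0 0 -1;0.005 0 0 0 -1;0.006 0 0 0 -1;0.006 0 0 0 -1;0.006 0 0 0 -1"

```text
time_s: 11.45
tool_pos: [0.4982, -0.0237, 0.022]
tool_rot: [180.0, -0.0, -0.6]
force: [0.4, -0.2, -1.3]
grip_width: 0.0194
```

Request:
drive_tool:
  moves: "0.001 0 0 0 -1;0.001 0 0 0 -1;0.002 0 0 0 -1;0.002 0 0 0 -1;0.003 0 0 0 -1;0.003 0 0 0 -1;0.004 0 0 0 -1;0.004 0 0 0 -1"

```text
time_s: 12.25
tool_pos: [0.5023, -0.0238, 0.022]
tool_rot: [180.0, -0.0, -0.6]
force: [-0.4, 0.2, -0.9]
grip_width: 0.0196
```

Request:
drive_tool:
  moves: "0.001 0 0 0 -1;0.001 0 0 0 -1;0.002 0 0 0 -1;0.002 0 0 0 -1;0.003 0 0 0 -1;0.003 0 0 0 -1;0.003 0 0 0 -1;0.003 0 0 0 -1"

```text
time_s: 13.05
tool_pos: [0.5028, -0.0238, 0.0216]
tool_rot: [180.0, 0.3, -0.6]
force: [-8.2, 0.4, 3.7]
grip_width: 0.0199
```

The end wall was met at TCP x=502.5 with no drag before it, so the right feeder has lost its spring. Now to withdraw and test the left one.

Request:
drive_tool:
  moves: "-0.01 0 0 0 -1;-0.02 0 0 0 -1;-0.03 0 0 0 -1;-0.04 0 0 0 -1;-0.05 0 0 0 -1;-0.062 0 0 0 -1;-0.064 0 0 0 -1;-0.064 0 0 0 -1"

```text
time_s: 13.85
tool_pos: [0.4409, -0.0234, 0.0222]
tool_rot: [180.0, -0.0, -0.6]
force: [0.1, 0.3, -1.5]
grip_width: 0.0199
```

Request:
drive_tool:
  moves: "0 0 -0.025 0 -1;0 0 -0.05 0 -1;0 0 -0.08 0 -1;0 -0.03 -0.085 0 -1;0 -0.07 -0.085 0 -1;-0.005 -0.11 -0.085 0 -1;-0.01 -0.15 -0.085 0 -1;-0.015 -0.17 -0.085 0 -1"

```text
time_s: 14.65
tool_pos: [0.428, 0.1513, 0.1077]
tool_rot: [-179.9, -0.1, -0.4]
force: [0.3, 0.4, -1.0]
grip_width: 0.0198
```

Request:
drive_tool:
  moves: "0 -0.02 0 0 -1;0 -0.04 0 0 -1;0 -0.05 0 0 -1;0 -0.055 0 0 -1;0 -0.055 0 0 -1;0 -0.055 0 0 -1;0 -0.055 0 0 -1;0 -0.055 0 0 -1"

```text
time_s: 15.45
tool_pos: [0.4287, 0.2011, 0.107]
tool_rot: [180.0, 0.0, -0.7]
force: [0.7, 0.1, -0.5]
grip_width: 0.0198
```

```bash
python3 -c "
from h import *
go(420,201.5,22.2,-0.6)"
```

```text
shift -0.0087 -0.0003 0.0848 turn -0.08 | tcp [428.7 201.1 107. ] rot [179.97   0.    -0.68] F [ 0.67  0.08 -0.46] w 0.0198 t 15.45
```

Request:
drive_tool:
  moves: "-0.0085 0 0.02 0 -1;-0.0085 0 0.04 0 -1;-0.0085 0 0.06 0 -1;-0.0085 0 0.075 0 -1;-0.0085 0 0.082 0 -1;-0.0085 0 0.0848 0 -1;-0.0085 0 0.0848 0 -1;-0.0085 0 0.0848 0 -1"

```text
time_s: 16.25
tool_pos: [0.4207, 0.2024, 0.0229]
tool_rot: [-180.0, -0.1, -0.6]
force: [0.3, -0.3, -1.5]
grip_width: 0.0195
```

Request:
drive_tool:
  moves: "0.005 0 0 0 -1;0.01 0 0 0 -1;0.015 0 0 0 -1;0.02 0 0 0 -1;0.024 0 0 0 -1;0.028 0 0 0 -1;0.03 0 0 0 -1;0.03 0 0 0 -1"

```text
time_s: 17.05
tool_pos: [0.4502, 0.2018, 0.0222]
tool_rot: [-180.0, 0.0, -0.6]
force: [0.3, 0.6, -2.1]
grip_width: 0.0197
```

Request:
drive_tool:
  moves: "0.002 0 0 0 -1;0.004 0 0 0 -1;0.006 0 0 0 -1;0.008 0 0 0 -1;0.01 0 0 0 -1;0.012 0 0 0 -1;0.014 0 0 0 -1;0.015 0 0 0 -1"

```text
time_s: 17.85
tool_pos: [0.4564, 0.2013, 0.021]
tool_rot: [179.7, 0.9, -0.5]
force: [-23.6, -2.4, 17.0]
grip_width: 0.0197
```

Request:
drive_tool:
  moves: "0.001 0 0 0 -1;0.002 0 0 0 -1;0.003 0 0 0 -1;0.004 0 0 0 -1;0.005 0 0 0 -1;0.006 0 0 0 -1;0.007 0 0 0 -1;0.008 0 0 0 -1"

```text
time_s: 18.65
tool_pos: [0.4685, 0.2016, 0.021]
tool_rot: [179.9, 0.5, -0.5]
force: [-10.6, -0.2, 2.5]
grip_width: 0.0198
```

```bash
python3 -c "
from h import *
go(480,201.5,22.2,-0.6)"
```

```text
shift 0.0115 -0.0000 -0.0012 turn 0.06 | tcp [468.5 201.6  21. ] rot [179.88   0.49  -0.54] F [-10.64  -0.16   2.48] w 0.0198 t 18.65
```

Request:
drive_tool:
  moves: "0.001 0 0 0 -1;0.002 0 0 0 -1;0.003 0 0 0 -1;0.004 0 0 0 -1;0.005 0 0 0 -1;0.005 0 0 0 -1;0.005 0 0 0 -1;0.005 0 0 0 -1"

```text
time_s: 19.45
tool_pos: [0.4738, 0.2015, 0.021]
tool_rot: [179.9, 0.5, -0.5]
force: [-9.2, -0.0, 0.8]
grip_width: 0.0198
```

Request:
drive_tool:
  moves: "0.001 0 0 0 -1;0.002 0 0 0 -1;0.003 0 0 0 -1;0.003 0 0 0 -1;0.003 0 0 0 -1;0.003 0 0 0 -1;0.003 0 0 0 -1;0.003 0 0 0 -1"

```text
time_s: 20.25
tool_pos: [0.4768, 0.2015, 0.021]
tool_rot: [179.9, 0.5, -0.5]
force: [-8.3, 0.0, 1.5]
grip_width: 0.02
```

```bash
python3 - <<'E'
from h import *
go(480,201.5,22.2,-0.6)
im,d=snap('side')
cv2.imwrite('pics/side3.png',cv2.resize(im[240:400,180:400,::-1],None,fx=3.5,fy=3.5))
E
```

```text
shift 0.0032 -0.0000 -0.0012 turn 0.06 | tcp [476.8 201.5  21. ] rot [179.89   0.46  -0.54] F [-8.28  0.04  1.49] w 0.02 t 20.25
```

View pics/side3.png

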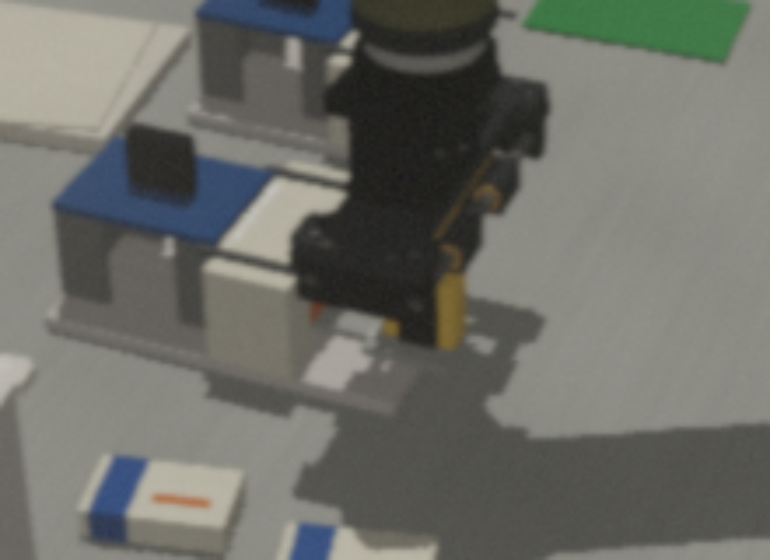

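The blade is deep in the left gate with steady drag, so the left feeder drags and is feeder_b. I'll push on to the end wall.

Request:
drive_tool:
  moves: "0.001 0 0 0 -1;0.001 0 0 0 -1;0.002 0 0 0 -1;0.002 0 0 0 -1;0.003 0 0 0 -1;0.003 0 0 0 -1;0.003 0 0 0 -1;0.003 0 0 0 -1"

```text
time_s: 21.1
tool_pos: [0.4773, 0.2015, 0.021]
tool_rot: [179.8, 0.7, -0.5]
force: [-16.8, -2.1, 8.8]
grip_width: 0.0195
```

Request:
drive_tool:
  moves: "0.001 0 0 0 -1;0.001 0 0 0 -1;0.002 0 0 0 -1;0.002 0 0 0 -1;0.002 0 0 0 -1;0.002 0 0 0 -1;0.002 0 0 0 -1;0.002 0 0 0 -1"

```text
time_s: 21.9
tool_pos: [0.4773, 0.2015, 0.021]
tool_rot: [179.7, 0.9, -0.5]
force: [-21.7, -2.7, 14.2]
grip_width: 0.0199
```

Request:
drive_tool:
  moves: "-0.008 0 0 0 -1;-0.016 0 0 0 -1;-0.024 0 0 0 -1;-0.034 0 0 0 -1;-0.044 0 0 0 -1;-0.054 0 0 0 -1;-0.06 0 0 0 -1;-0.062 0 0 0 -1"

```text
time_s: 22.7
tool_pos: [0.4233, 0.2021, 0.0224]
tool_rot: [180.0, -0.0, -0.6]
force: [0.8, -0.8, -0.9]
grip_width: 0.02
```

Request:
drive_tool:
  moves: "0 0 -0.02 0 -1;0 0 -0.04 0 -1;0 0 -0.065 0 -1;0 0.01 -0.09 0 -1;0 0.05 -0.1 0 -1;0 0.09 -0.1 0 -1;0 0.13 -0.1 0 -1;0.003 0.16 -0.1 0 -1"

```text
time_s: 23.5
tool_pos: [0.4252, 0.0393, 0.1226]
tool_rot: [179.9, -0.1, -0.7]
force: [1.0, -0.1, -1.8]
grip_width: 0.0198
```

Request:
drive_tool:
  moves: "0.01 0.04 0 0 -1;0.02 0.08 0 0 -1;0.025 0.12 0 0 -1;0.028 0.16 0 0 -1;0.028 0.2 0 0 -1;0.028 0.24 0 0 -1;0.028 0.255 0 0 -1;0.028 0.255 0 0 -1"

```text
time_s: 24.3
tool_pos: [0.4503, -0.2158, 0.1221]
tool_rot: [180.0, -0.0, -0.9]
force: [-0.0, 0.4, -2.6]
grip_width: 0.0197
```

```bash
python3 - <<'E'
from h import *
go(453,-217,17,0)
im,d=snap('side','side4.png')
cv2.imwrite('pics/side4.png',cv2.resize(im[100:300,250:480,::-1],None,fx=3,fy=3))
E
```

```text
shift 0.0027 0.0011 0.1051 turn -0.87 | tcp [ 450.3 -215.8  122.1] rot [179.99  -0.    -0.87] F [-0.02  0.43 -2.6 ] w 0.0197 t 24.3
```

View pics/side4.png

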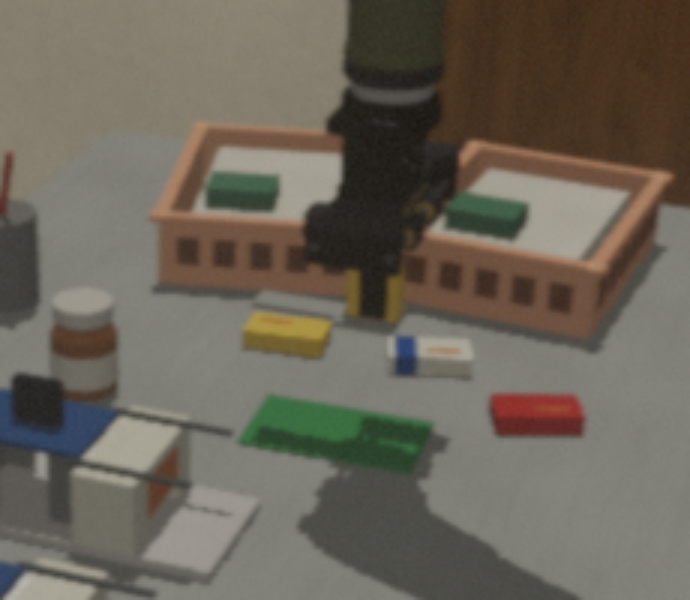

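Request:
drive_tool:
  moves: "0.0027 0.001 0.03 -0.8 -1;0.0027 0.001 0.06 -0.8 -1;0.0027 0.001 0.08 -0.8 -1;0.0027 0.001 0.095 -0.8 -1;0.0027 0.001 0.103 -0.8 -1;0.0027 0.001 0.1055 -0.8 -1;0.0027 0.001 0.1068 -0.8 -1;0.0027 0.001 0.1068 -0.8 -1"

```text
time_s: 25.15
tool_pos: [0.454, -0.2142, 0.0162]
tool_rot: [180.0, -0.1, 0.2]
force: [-0.4, -0.7, -1.7]
grip_width: 0.0196
```

Request:
drive_tool:
  moves: "0 0 0 0 -0.3;0 0 0 0 -0.3;0 0 0 0 -0.3;0 0 0 0 -0.3;0 0 0 0 -0.3;0 0 -0.005 0 -0.3;0 0 -0.02 0 -0.3;0 0 -0.04 0 -0.3"

```text
time_s: 25.95
tool_pos: [0.4526, -0.2138, 0.0553]
tool_rot: [-179.9, 0.1, 0.2]
force: [0.7, -0.7, -0.0]
grip_width: 0.0305
```

Request:
drive_tool:
  moves: "0 0 -0.03 0 0;0 0 -0.06 0 0;0 0 -0.1 0 0;0 0 -0.13 0 0;0.01 -0.04 -0.14 0 0;0.03 -0.08 -0.14 0 0;0.05 -0.12 -0.14 0 0;0.07 -0.16 -0.14 0 0"

```text
time_s: 26.75
tool_pos: [0.5234, -0.0527, 0.1963]
tool_rot: [179.9, -0.1, 0.2]
force: [0.4, 0.4, 0.4]
grip_width: 0.0431
```

```bash
python3 - <<'E'
from h import *
go(635,202,140,-0.6)
im,d=snap('top'); P=cloud('top',d);Z=P[...,2]
roi=box(110,140,520,380)&(d>0)
hsv=cv2.cvtColor(im,cv2.COLOR_RGB2HSV);H,S,V=[hsv[...,i].astype(int) for i in range(3)]
blobs(P,roi&(Z>.03)&(Z<.06)&(H>18)&(H<32)&(S>100),20)
blobs(P,box(395,230,430,300)&(S<60)&(Z<.02)&(Z>.003),20)
print('cartons');blobs(P,roi&(Z>.012)&(Z<.026))
g=roi&(Z>.09)&(Z<.115)&(P[...,1]>.15)&(P[...,1]<.25);blobs(P,g,10)
E
```

```text
shift 0.1123 -0.2544 0.0563 turn 0.76 | tcp [523.4 -52.7 196.3] rot [ 1.7995e+02 -7.0000e-02  1.6000e-01] F [0.36 0.37 0.41] w 0.0431 t 26.75
cartons
[146. 234.] [553.3 369.7] [75.9 43. ] 12.7 16.3 645
[478. 233.] [ 571.4 -365.9] [75.4 43.6] 4.3 16.9 613
[138. 283.] [443.4 379.7] [75.4 43.9] 13.6 16.4 690
[482. 293.] [ 436.9 -369.6] [74.9 43.5] 16.4 16.8 661
[450. 345.] [ 324.4 -295.1] [75.1 43.4] 19.4 16.9 701
[219. 187.] [636.8 201.4] [39.3 13.9] 0.8 108.3 153
```

Request:
drive_tool:
  moves: "0.02 -0.04 0.01 0.4 0;0.04 -0.08 0.02 0.7 0;0.06 -0.12 0.03 0.7 0;0.08 -0.16 0.04 0.7 0;0.1 -0.2 0.05 0.7 0;0.11 -0.24 0.056 0.7 0;0.1133 -0.254 0.056 0.7 0;0.1133 -0.254 0.056 0.7 0"

```text
time_s: 27.6
tool_pos: [0.6344, 0.2037, 0.1393]
tool_rot: [-179.9, 0.1, -0.2]
force: [0.7, 0.5, 0.1]
grip_width: 0.0438
```

```bash
python3 -c "
from h import *
go(636.5,201.5,81,-0.6)"
```

```text
shift 0.0021 0.0022 0.0583 turn 0.38 | tcp [634.4 203.7 139.3] rot [-1.799e+02  6.000e-02 -2.200e-01] F [0.72 0.47 0.08] w 0.0438 t 27.6
```

Request:
drive_tool:
  moves: "0.002 0 0.015 0.3 0;0.002 0.0005 0.03 0.3 0;0.002 0.0005 0.045 0.3 0;0.002 0.0005 0.053 0.3 0;0.002 0.0005 0.058 0.3 0;0.002 0.0005 0.058 0.3 0;0.002 0.0005 0.058 0.3 0;0.002 0.0005 0.058 0.3 0"

```text
time_s: 28.4
tool_pos: [0.6377, 0.2001, 0.0822]
tool_rot: [-180.0, -0.1, -0.8]
force: [-0.8, 0.4, -0.6]
grip_width: 0.0435
```

Request:
drive_tool:
  moves: "0 0 0 0 -1;0 0 0 0 -1;0 0 0 0 -1;0 0 0 0 -1;0 0 0 0 -1;0 0 0 0 -1;0 0 0 0 -1;0 0 0 0 -1"
  grip_force: 25

```text
time_s: 29.2
tool_pos: [0.6372, 0.2009, 0.0815]
tool_rot: [-179.9, -0.0, -0.7]
force: [1.0, 4.1, -1.1]
grip_width: 0.0137
```

Request:
drive_tool:
  moves: "-0.01 0 0 0 -1;-0.02 0 0 0 -1;-0.03 0 0 0 -1;-0.04 0 0 0 -1;-0.05 0 0 0 -1;-0.06 0 0 0 -1;-0.07 0 0 0 -1;-0.08 0 0 0 -1"

```text
time_s: 30.0
tool_pos: [0.5564, 0.201, 0.0814]
tool_rot: [-180.0, -0.0, -0.8]
force: [2.2, 3.9, -2.8]
grip_width: 0.0134
```

Request:
drive_tool:
  moves: "-0.005 0 0 0 -1;-0.01 0 0 0 -1;-0.014 0 0 0 -1;-0.018 0 0 0 -1;-0.02 0 0 0 -1;-0.022 0 0 0 -1;-0.024 0 0 0 -1;-0.025 0 0 0 -1"

```text
time_s: 30.8
tool_pos: [0.5352, 0.201, 0.0815]
tool_rot: [-179.9, -0.3, -0.8]
force: [11.3, 5.3, -9.6]
grip_width: 0.0136
```

The shutter stopped at 102 mm of travel with the force rising, which is the end stop. Release and look.

Request:
drive_tool:
  moves: "0.003 0 0 0 0;0.003 0 0 0 0;0.003 0 0 0 0;0.003 0 0 0 0;0.003 0 0 0 0;0.003 0 -0.02 0 0;0.003 0 -0.05 0 0;0.003 0 -0.08 0 0"

```text
time_s: 31.6
tool_pos: [0.5345, 0.201, 0.1619]
tool_rot: [180.0, 0.1, -0.8]
force: [1.0, 0.8, 0.5]
grip_width: 0.0436
```

Request:
drive_tool:
  moves: "0 -0.03 -0.01 -2 0.5;0 -0.07 -0.02 -5 1;0 -0.11 -0.02 -8 1;0 -0.15 -0.02 -11 1;0.01 -0.16 -0.02 -13 1;0.01 -0.16 -0.02 -13.4 1;0.01 -0.16 -0.02 -13.4 1;0.01 -0.16 -0.02 -13.4 1"

```text
time_s: 32.4
tool_pos: [0.5478, 0.3594, 0.1812]
tool_rot: [179.9, 0.0, 12.5]
force: [1.1, 0.1, -0.3]
grip_width: 0.0862
```

```bash
cat >> h.py <<'E'
def survey(fn=None):
    im,d=snap('top',fn); P=cloud('top',d);Z=P[...,2]
    hsv=cv2.cvtColor(im,cv2.COLOR_RGB2HSV);H,S,V=[hsv[...,i].astype(int) for i in range(3)]
    roi=box(105,140,520,380)&(d>0)
    print('handle');blobs(P,roi&(Z>.03)&(Z<.06)&(H>18)&(H<32)&(S>100),20)
    print('cartons');blobs(P,roi&(Z>.012)&(Z<.026),200)
    print('grips');blobs(P,roi&(Z>.09)&(Z<.115)&(V<90),30)
    print('blue');blobs(P,roi&(Z>.06)&(Z<.085)&(H>100)&(H<130)&(S>100))
    return P
E
python3 - <<'E'
from h import *
go(553.2,369.7,130,12.5)
P=survey('top5.png')
q=P[200:245,60:112].reshape(-1,3);q=q[(q[:,2]>.03)]
print('bin min y',q[:,1].min(),q[:,2].max(), 'minx',q[:,0].min())
E
```

```text
shift 0.0075 -0.0089 0.0512 turn -0.04 | tcp [547.8 359.4 181.2] rot [1.7992e+02 3.0000e-02 1.2460e+01] F [ 1.1   0.08 -0.29] w 0.0862 t 32.4
handle
[414. 281.] [ 455.9 -213.1] [44.2 20.7] -1.2 49.0 229
cartons
[478. 233.] [ 571.5 -365.7] [74.9 43.5] 4.8 16.9 613
[482. 293.] [ 436.9 -369.6] [74.7 44.3] 16.1 17.0 661
[450. 345.] [ 324.7 -295.4] [75.5 43.2] 20.2 17.0 706
grips
[143. 161.] [689.9 360.5] [20.6  6.5] -48.7 99.6 37
[328. 177.] [662.5 -23.5] [38.6 12.7] 0.9 109.1 134
[216. 234.] [535.  201.4] [39.1 14.2] 0.2 108.6 157
blue
[327. 182.] [664.5 -23.4] [102.8  72.6] 0.1 73.5 1378
[219. 238.] [535.7 201.7] [103.8  74.1] 0.1 73.4 1527
bin min y 0.017513314938590405 1.0615395332510462 minx 0.3348052049124964
```

View pics/top5.png

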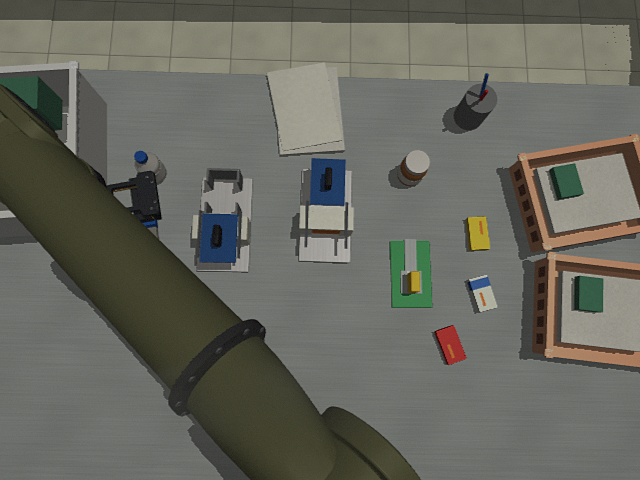

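Left hopper open, its shutter over the gate, right one shut, blade upright in mid-mat. Check the bin's clearance before descending on the carton.

```bash
python3 - <<'E'
from h import *
im,d=snap('side','side5.png')
c=calibration('top')
# bin rim corner & foot from the first picture; wall rim height from side camera cloud
P=cloud('side',d)
for v,u in((345,186),(350,180),(318,20),(330,100),(420,187),(470,187)): print((u,v),np.round(P[v,u],3))
m=(d>0)&(P[...,2]>.06)&(P[...,0]>.35)&(P[...,0]<.75)&(P[...,1]>.4)&(P[...,2]<.3)&box(0,280,200,480)
q=P[m]; 
for lo in np.arange(.5,.75,.05):
    s=q[(q[:,0]>lo)&(q[:,0]<lo+.05)]; print(lo,len(s),np.round([s[:,1].min(),s[:,2].max()],3) if len(s) else '')
E
```

```text
(186, 345) [0.564 0.462 0.162]
(180, 350) [0.566 0.476 0.163]
(20, 318) [0.846 0.5   0.164]
(100, 330) [0.709 0.478 0.162]
(187, 420) [0.565 0.483 0.025]
(187, 470) [0.527 0.551 0.001]
0.5 1545 [0.445 0.28 ]
0.55 5680 [0.447 0.278]
0.6000000000000001 4695 [0.462 0.166]
0.6500000000000001 5922 [0.466 0.165]
0.7000000000000002 1980 [0.473 0.165]
```

View pics/side5.png

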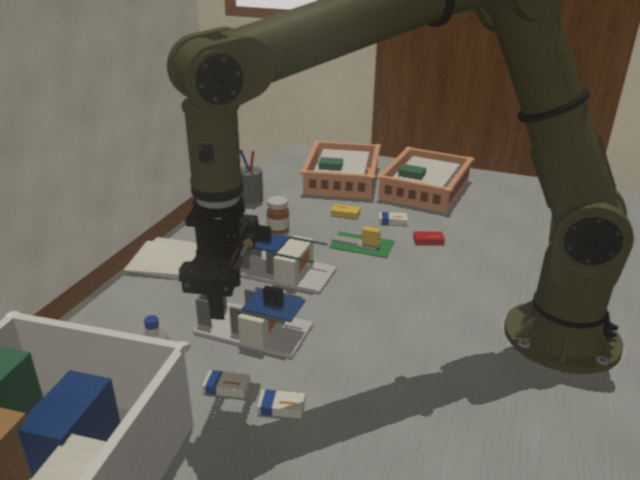

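The bin rim corner is at about (0.562, 0.46), 165 mm high. I'll grasp carton 1 at yaw 22° and about 8 mm nearer the robot, so the gripper body clears the bin.

Request:
drive_tool:
  moves: "-0.001 -0.0095 0.01 -5 1;-0.001 -0.0095 0.03 -9.5 1;-0.001 -0.0095 0.06 -9.5 1;-0.001 -0.0095 0.09 -9.5 1;-0.001 -0.0095 0.12 -9.5 1;-0.001 -0.0095 0.14 -9.5 1;-0.001 -0.0095 0.15 -9.5 1;-0.001 -0.0095 0.15 -9.5 1"
  grip_force: 20

```text
time_s: 33.3
tool_pos: [0.5439, 0.3688, 0.0302]
tool_rot: [179.9, 0.1, 22.0]
force: [-0.9, 0.5, 0.8]
grip_width: 0.0869
```

```bash
python3 - <<'E'
from h import *
go(545,368.5,4,22)
im,d=snap('side')
cv2.imwrite('pics/side6.png',cv2.resize(im[240:440,100:330,::-1],None,fx=3,fy=3))
E
```

```text
shift 0.0009 0.0006 0.0262 turn 0.04 | tcp [543.9 368.8  30.2] rot [1.7995e+02 1.4000e-01 2.2040e+01] F [-0.92  0.51  0.82] w 0.0869 t 33.3
```

View pics/side6.png

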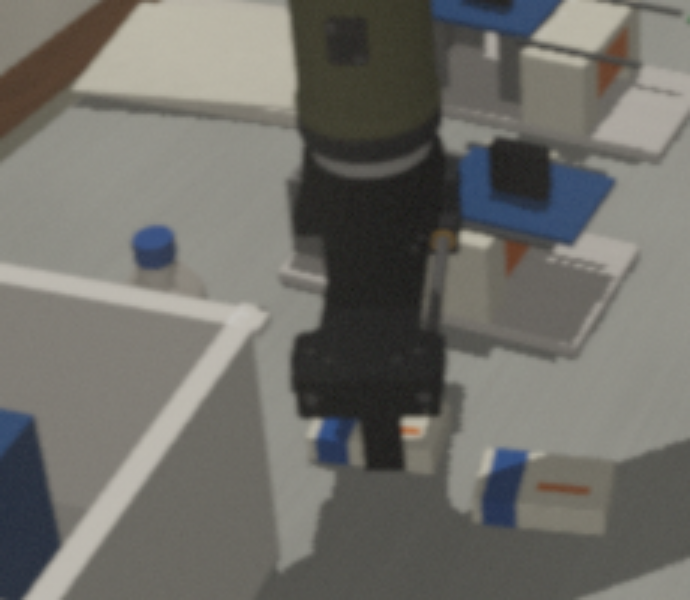

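The fingers straddle carton 1 with the body clear of the bin corner. Descend, close, lift, square up towards the hopper.

Request:
drive_tool:
  moves: "0.0005 0 0.01 0 1;0.0005 0 0.018 0 1;0.0005 0 0.024 0 1;0.0005 0 0.026 0 1;0.0005 0 0.026 0 0.3;0.0005 0 0.026 0 -0.5;0.0005 0 0.026 0 -1;0.0005 0 0.026 0 -1"

```text
time_s: 34.15
tool_pos: [0.5451, 0.3705, 0.0057]
tool_rot: [-180.0, -0.0, 22.1]
force: [0.6, -0.3, 0.9]
grip_width: 0.0624
```

Request:
drive_tool:
  moves: "0 0 0 0 -1;0 0 0 0 -1;0 0 0 0 -1;0 0 0 0 -1;0 0 0 0 -1;0 0 0 0 -1;0 0 -0.003 0 -1;0 0 -0.006 0 -1"

```text
time_s: 34.95
tool_pos: [0.5446, 0.3704, 0.0114]
tool_rot: [-180.0, 0.0, 22.1]
force: [0.5, 0.5, -0.5]
grip_width: 0.0448
```

Request:
drive_tool:
  moves: "0 0 -0.02 0 -1;0 0 -0.04 0 -1;0 0 -0.06 0 -1;0 0 -0.09 0 -1;0 0 -0.13 0 -1;0 0 -0.15 0 -1;0 0.03 -0.15 6 -1;0 0.06 -0.15 12 -1"

```text
time_s: 35.75
tool_pos: [0.5672, 0.3161, 0.1629]
tool_rot: [-179.9, -0.1, 10.1]
force: [0.4, -1.1, -0.5]
grip_width: 0.0448
```

```bash
python3 - <<'E'
from h import *
go(636.5,201.5,140,-0.6)
E
```

```text
shift 0.0483 0.1249 0.0229 turn 10.65 | tcp [567.2 316.1 162.9] rot [-1.7992e+02 -1.2000e-01  1.0050e+01] F [ 0.42 -1.13 -0.54] w 0.0448 t 35.75
```

Request:
drive_tool:
  moves: "0.02 0.03 0 3 -1;0.035 0.06 0 6 -1;0.045 0.09 0 9 -1;0.048 0.12 0 10.6 -1;0.0483 0.125 0.01 10.6 -1;0.0483 0.125 0.02 10.6 -1;0.0483 0.125 0.023 10.6 -1;0.0483 0.125 0.023 10.6 -1"

```text
time_s: 36.55
tool_pos: [0.6357, 0.2019, 0.1373]
tool_rot: [-180.0, 0.1, -0.3]
force: [-0.6, 0.4, -0.1]
grip_width: 0.0447
```

```bash
python3 - <<'E'
from h import *
go(636.5,201.5,100,-0.6)
im,d=snap('top'); P=cloud('top',d)
i2,d2=snap('side'); 
Q=cloud('side',d2);m=(d2>0)&(Q[...,2]>.10)&(Q[...,2]<.145)&(abs(Q[...,0]-.636)<.08)&(abs(Q[...,1]-.2)<.06)
blobs(Q,m,20)
a=cv2.resize(im[140:270,150:280,::-1],(390,390));b=cv2.resize(i2[220:350,150:280,::-1],(390,390))
cv2.imwrite('pics/c7.png',np.hstack([a,b]))
E
```

```text
shift 0.0008 0.0004 0.0373 turn 0.26 | tcp [635.7 201.9 137.3] rot [-1.7996e+02  1.3000e-01 -3.4000e-01] F [-0.63  0.39 -0.14] w 0.0447 t 36.55
[205. 266.] [673.6 218.1] [29.5  6.4] -13.2 138.3 57
[232. 272.] [614.  213.4] [48.4 16.8] 58.2 138.6 103
```

View pics/c7.png

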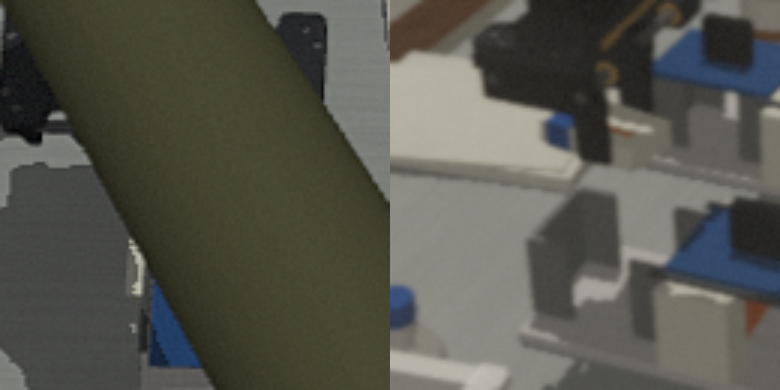

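The carton sits skewed in the grip (opening 44.8 mm rather than 42). I'll measure its yaw from the side cloud before lowering it.

```bash
python3 - <<'E'
from h import *
z=np.load('/tmp/side.npz');im,d=z['im'],z['d'];Q=cloud('side',d)
V=im.max(-1).astype(int)
base=(d>0)&(V>75)&(abs(Q[...,0]-.636)<.07)&(abs(Q[...,1]-.2)<.05)
for lo,hi in((.13,.143),(.1455,.156)):
    m=base&(Q[...,2]>lo)&(Q[...,2]<hi)&box(195,250,250,282)
    q=Q[m]; print(lo,len(q)); 
    if len(q)>10:
        for a in np.arange(.59,.69,.01):
            s=q[(q[:,0]>=a)&(q[:,0]<a+.01)]
            if len(s): print(round(a,2),len(s),'y',np.round([s[:,1].min(),np.median(s[:,1]),s[:,1].max()],3),'z',round(float(np.median(s[:,2])),3))
E
```

```text
0.13 154
0.6 24 y [0.187 0.198 0.21 ] z 0.139
0.61 47 y [0.2   0.221 0.231] z 0.137
0.62 19 y [0.171 0.226 0.233] z 0.138
0.63 4 y [0.224 0.233 0.235] z 0.139
0.64 4 y [0.234 0.234 0.235] z 0.14
0.65 2 y [0.22  0.221 0.222] z 0.139
0.66 21 y [0.216 0.219 0.22 ] z 0.137
0.67 20 y [0.214 0.217 0.22 ] z 0.137
0.68 13 y [0.212 0.215 0.218] z 0.138
0.1455 299
0.6 18 y [0.188 0.197 0.21 ] z 0.149
0.61 74 y [0.187 0.212 0.23 ] z 0.15
0.62 67 y [0.179 0.207 0.228] z 0.15
0.63 42 y [0.18  0.197 0.218] z 0.15
0.64 31 y [0.177 0.189 0.236] z 0.15
0.65 5 y [0.177 0.184 0.233] z 0.149
0.66 20 y [0.208 0.217 0.221] z 0.15
0.67 25 y [0.206 0.215 0.22 ] z 0.149
0.68 17 y [0.204 0.214 0.219] z 0.149
```

Request:
drive_tool:
  moves: "-0.004 0 0 -3 -1;-0.004 0 0 -4.5 -1;-0.004 0 0.01 -4.5 -1;-0.004 0 0.025 -4.5 -1;-0.004 0 0.04 -4.5 -1;-0.004 0 0.05 -4.5 -1;-0.004 0 0.055 -4.5 -1;-0.004 0 0.055 -4.5 -1"

```text
time_s: 37.45
tool_pos: [0.6322, 0.1999, 0.082]
tool_rot: [180.0, 0.1, 4.0]
force: [-0.5, -0.6, -0.8]
grip_width: 0.0449
```

```bash
python3 - <<'E'
from h import *
go(631.5,201.8,16.5,4)
i2,d2=snap('side')
cv2.imwrite('pics/c8.png',cv2.resize(i2[240:360,170:330,::-1],None,fx=4,fy=4))
E
```

```text
shift -0.0006 -0.0019 0.0655 turn -0.00 | tcp [632.2 199.9  82. ] rot [1.7998e+02 1.2000e-01 4.0000e+00] F [-0.53 -0.58 -0.85] w 0.0449 t 37.45
```

View pics/c8.png

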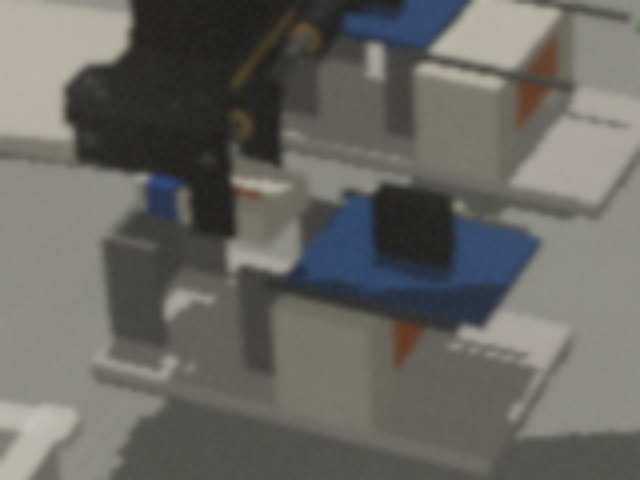

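The carton is over the hopper between its end walls. Lowering and releasing.

Request:
drive_tool:
  moves: "-0.0005 -0.0015 0.01 0 -1;-0.0005 -0.0015 0.02 0 -1;-0.0005 -0.0015 0.03 0 -1;-0.0005 -0.0015 0.04 0 -1;-0.0005 -0.0015 0.05 0 -1;-0.0005 -0.0015 0.058 0 -1;-0.0005 -0.0015 0.063 0 -1;-0.0005 -0.0015 0.0645 0 -1"

```text
time_s: 38.3
tool_pos: [0.632, 0.2015, 0.0181]
tool_rot: [180.0, 0.1, 4.0]
force: [-0.1, 1.4, -1.0]
grip_width: 0.0448
```

Request:
drive_tool:
  moves: "0 0 0 0 -1;0 0 0 0 0.3;0 0 0 0 0.3;0 0 0 0 0.3;0 0 0 0 0.3;0 0 0 0 0.3;0 0 -0.01 0 0.3;0 0 -0.03 0 0.3"

```text
time_s: 39.1
tool_pos: [0.6311, 0.2011, 0.0481]
tool_rot: [180.0, 0.2, 4.0]
force: [0.5, 0.3, 0.5]
grip_width: 0.0561
```

Request:
drive_tool:
  moves: "0 0 -0.04 0 0.3;0 0 -0.08 0 0.3;0 0 -0.11 0 0.3;-0.02 -0.03 -0.13 -2 0.6;-0.06 -0.06 -0.13 -4 1;-0.1 -0.09 -0.13 -6 1;-0.14 -0.12 -0.13 -8 1;-0.18 -0.15 -0.13 -9 1"

```text
time_s: 39.9
tool_pos: [0.4405, 0.3398, 0.1798]
tool_rot: [180.0, -0.1, 13.1]
force: [0.5, -0.0, 0.7]
grip_width: 0.0844
```

```bash
python3 - <<'E'
from h import *
go(443.6,380,40,13)
i2,d2=snap('side')
cv2.imwrite('pics/c9.png',cv2.resize(i2[240:440,130:350,::-1],None,fx=3,fy=3))
Q=cloud('side',d2)
m=(d2>0)&(Q[...,2]>.02)&(Q[...,2]<.035)&(abs(Q[...,0]-.636)<.045)&(abs(Q[...,1]-.2)<.026); blobs(Q,m,10)
i,d=snap('top');P=cloud('top',d);m=(d>0)&(P[...,2]>.02)&(P[...,2]<.035)&(abs(P[...,0]-.636)<.045)&(abs(P[...,1]-.2)<.026);blobs(P,m,10)
print('c2');m=(d>0)&(P[...,2]>.012)&(P[...,2]<.026)&box(110,210,200,330);blobs(P,m,60)
m=(d2>0)&(Q[...,2]>.012)&(Q[...,2]<.026)&box(195,360,330,430);blobs(Q,m,60)
E
```

```text
shift 0.0121 -0.0385 0.1398 turn 0.07 | tcp [440.5 339.8 179.8] rot [ 1.7999e+02 -7.0000e-02  1.3070e+01] F [ 0.46 -0.04  0.69] w 0.0844 t 39.9
[220. 312.] [657.2 205.7] [68.  36.8] -59.7 27.4 289
[225. 196.] [640.3 201.6] [76.8 43.1] -6.2 26.2 639
c2
[129. 273.] [465.8 398.3] [20.7 16.4] 4.7 16.3 66
[138. 295.] [419.5 374.6] [43.1 26.4] -77.4 16.4 195
[280. 401.] [447.2 379.4] [75.3 47.7] 11.7 17.7 869
```

View pics/c9.png

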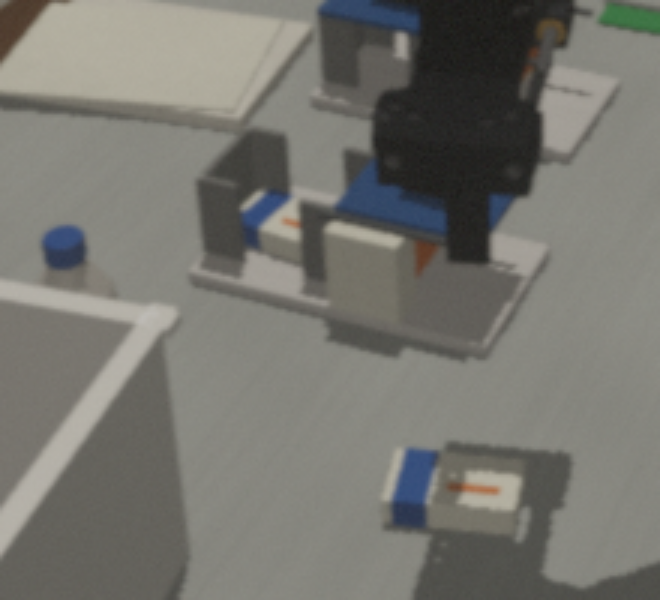

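Carton 1 lies flat in the hopper at (640,202). Next carton 2 at (443.5,380), yaw 13°.

Request:
drive_tool:
  moves: "0.012 -0.0385 0.03 0 1;0.012 -0.0385 0.07 0 1;0.012 -0.0385 0.11 0 1;0.012 -0.0385 0.14 0 1;0.012 -0.0385 0.16 0 1;0.012 -0.0385 0.172 0 1;0.012 -0.0385 0.1755 0 1;0.012 -0.0385 0.1755 0 1"

```text
time_s: 40.8
tool_pos: [0.4457, 0.3793, 0.004]
tool_rot: [-180.0, -0.0, 13.0]
force: [-0.5, -0.6, 0.4]
grip_width: 0.0869
```

Request:
drive_tool:
  moves: "0 0 0 0 0.3;0 0 0 0 -0.5;0 0 0 0 -1;0 0 0 0 -1;0 0 0 0 -1;0 0 0 0 -1;0 0 0 0 -1;0 0 0 0 -1"

```text
time_s: 41.6
tool_pos: [0.4453, 0.3789, 0.0034]
tool_rot: [180.0, 0.0, 13.0]
force: [-0.2, -0.5, 1.6]
grip_width: 0.042
```

Request:
drive_tool:
  moves: "0 0 0 0 -1;0 0 0 0 -1;0 0 -0.02 0 -1;0 0 -0.05 0 -1;0 0 -0.08 0 -1;0 0 -0.11 0 -1;0 0 -0.13 0 -1;0 0 -0.14 0 -1"

```text
time_s: 42.4
tool_pos: [0.446, 0.3797, 0.1454]
tool_rot: [-180.0, -0.2, 13.0]
force: [-0.3, 0.6, -0.9]
grip_width: 0.0418
```

```bash
python3 - <<'E'
from h import *
go(636.5,201.5,140,-0.6)
E
```

```text
shift 0.1456 0.2165 0.0054 turn 13.60 | tcp [446.  379.7 145.4] rot [-1.7995e+02 -1.6000e-01  1.3000e+01] F [-0.26  0.57 -0.85] w 0.0418 t 42.4
```

Request:
drive_tool:
  moves: "0.02 0.03 0 4 -1;0.045 0.065 0 8 -1;0.07 0.1 0 12 -1;0.095 0.14 0 13.6 -1;0.12 0.18 0 13.6 -1;0.14 0.21 0 13.6 -1;0.147 0.2165 0 13.6 -1;0.147 0.2165 0 13.6 -1"

```text
time_s: 43.2
tool_pos: [0.638, 0.1988, 0.1418]
tool_rot: [180.0, 0.1, -0.8]
force: [-0.8, 1.0, -1.4]
grip_width: 0.0419
```

Request:
drive_tool:
  moves: "0 0 0 0 -1;0 0 0.02 0 -1;0 0 0.04 0 -1;0 0 0.05 0 -1;0 0 0.05 0 -1;0 0 0.05 0 -1;0 0 0.05 0 -1;0 0 0.05 0 -1"

```text
time_s: 44.0
tool_pos: [0.6378, 0.2014, 0.0946]
tool_rot: [-180.0, -0.1, -0.6]
force: [0.5, -0.1, 0.1]
grip_width: 0.0417
```

```bash
python3 - <<'E'
from h import *
go(638,201.5,33.5,-0.6)
E
```

```text
shift 0.0002 -0.0001 0.0611 turn 0.01 | tcp [637.8 201.4  94.6] rot [-1.7998e+02 -1.0000e-01 -5.9000e-01] F [ 0.5  -0.05  0.12] w 0.0417 t 44.0
```

Request:
drive_tool:
  moves: "0 0 0.01 0 -1;0 0 0.02 0 -1;0 0 0.03 0 -1;0 0 0.04 0 -1;0 0 0.05 0 -1;0 0 0.057 0 -1;0 0 0.061 0 -1;0 0 0.061 0 -1"

```text
time_s: 44.8
tool_pos: [0.6371, 0.2011, 0.0321]
tool_rot: [180.0, 0.0, -0.6]
force: [1.2, 0.5, -1.0]
grip_width: 0.0416
```

Request:
drive_tool:
  moves: "0 0 0 0 -1;0 0 0 0 0.2;0 0 0 0 0.2;0 0 0 0 0.2;0 0 0 0 0.2;0 0 0 0 0.2;0 0 -0.01 0 0.2;0 0 -0.03 0 0.2"

```text
time_s: 45.6
tool_pos: [0.6361, 0.2005, 0.0615]
tool_rot: [179.9, 0.2, -0.6]
force: [1.0, 0.0, -0.1]
grip_width: 0.0519
```

Request:
drive_tool:
  moves: "0 0 -0.04 0 0.2;0 0 -0.08 0 0.2;0 0 -0.11 0 0.2;-0.02 0.03 -0.13 -2 0.6;-0.06 0.07 -0.13 -4 1;-0.09 0.11 -0.13 -6 1;-0.12 0.15 -0.13 -8 1;-0.14 0.19 -0.13 -9 1"

```text
time_s: 46.4
tool_pos: [0.4941, 0.0131, 0.1931]
tool_rot: [179.9, -0.0, 8.6]
force: [0.4, -0.5, 0.6]
grip_width: 0.0828
```

```bash
python3 - <<'E'
from h import *
P=survey()
go(437,-369.6,100,16)
m=(abs(P[...,0]-.636)<.047)&(abs(P[...,1]-.2)<.029)
for a,b in((.022,.034),(.038,.052)): blobs(P,m&(P[...,2]>a)&(P[...,2]<b),10)
Q=cloud('side',snap('side')[1]);m=(abs(Q[...,0]-.636)<.047)&(abs(Q[...,1]-.2)<.028)
for a,b in((.022,.034),(.038,.052)): blobs(Q,m&(Q[...,2]>a)&(Q[...,2]<b),10)
E
```

```text
handle
[414. 281.] [ 455.9 -213.3] [43.9 20.5] 0.4 49.1 231
cartons
[478. 233.] [ 571.3 -365.7] [75.  44.1] 4.3 16.8 619
[483. 293.] [ 437.  -370.3] [74.6 44.2] 16.6 17.0 658
[450. 345.] [ 324.9 -295.5] [75.4 43.5] 20.2 17.0 700
grips
[216. 235.] [535.  201.3] [39.4 14.6] 1.9 108.6 170
blue
[219. 238.] [536. 202.] [103.4  74.6] -0.3 73.4 1522
shift -0.1053 0.3616 0.0925 turn -8.00 | tcp [490.9   3.2 192.5] rot [179.58   0.27   8.  ] F [-2.99 -6.76 -1.56] w 0.0845 t 46.45
[223. 195.] [635.7 202. ] [75.8 42.7] 0.5 44.3 659
[220. 317.] [646.8 222.7] [42.8  6. ] -0.1 29.1 64
[223. 305.] [644.8 201.6] [66.7 48.1] -4.4 45.6 360
```

Carton 2 lies flat on carton 1 at (636,202). Before carton 3 at (437,-370), I'll check the crate's clearance and move across.

Request:
drive_tool:
  moves: "-0.015 0.04 0 -2 1;-0.03 0.08 0 -4 1;-0.045 0.12 0 -6 1;-0.06 0.16 0 -8 1;-0.072 0.2 0 -8 1;-0.084 0.24 0 -8 1;-0.095 0.28 0 -8 1;-0.1 0.3 0 -8 1"

```text
time_s: 47.3
tool_pos: [0.4398, -0.3017, 0.193]
tool_rot: [179.9, 0.0, 16.2]
force: [0.3, 1.0, 1.2]
grip_width: 0.0872
```

```bash
python3 - <<'E'
from h import *
go(437,-370,4,16.3)
z=np.load('/tmp/top.npz');P=cloud('top',z['d']);m=(z['d']>0)&box(500,130,640,380)&(P[...,2]>.05)&(P[...,2]<.25)
q=P[m]
for lo in np.arange(.3,.6,.04):
    s=q[(q[:,0]>lo)&(q[:,0]<lo+.04)]
    if len(s): print(round(lo,2),np.round([s[:,1].max(),s[:,2].max()],3))
E
```

```text
shift -0.0217 0.0649 0.1890 turn -0.14 | tcp [ 439.8 -301.7  193. ] rot [1.799e+02 2.000e-02 1.616e+01] F [0.32 1.02 1.21] w 0.0872 t 47.3
0.3 [-0.469  0.079]
0.34 [-0.475  0.077]
0.38 [-0.478  0.084]
0.42 [-0.482  0.085]
0.46 [-0.487  0.085]
0.5 [-0.48   0.078]
0.54 [-0.475  0.077]
0.58 [-0.468  0.077]
```

Request:
drive_tool:
  moves: "-0.01 0.03 0.02 0 1;-0.0217 0.0649 0.05 0 1;-0.0217 0.0649 0.09 0 1;-0.0217 0.0649 0.13 0 1;-0.0217 0.0649 0.16 0 1;-0.0217 0.0649 0.178 0 1;-0.0217 0.0649 0.1885 0 1;-0.0217 0.0649 0.1885 0 1"

```text
time_s: 48.1
tool_pos: [0.4383, -0.3649, 0.003]
tool_rot: [-179.9, 0.0, 16.5]
force: [0.5, -0.1, -0.3]
grip_width: 0.0871
```

Request:
drive_tool:
  moves: "0 0 0 0 0.3;0 0 0 0 -0.5;0 0 0 0 -1;0 0 0 0 -1;0 0 0 0 -1;0 0 0 0 -1;0 0 0 0 -1;0 0 0 0 -1"

```text
time_s: 48.9
tool_pos: [0.4384, -0.3667, 0.0042]
tool_rot: [180.0, -0.0, 16.4]
force: [-0.3, 0.3, 2.0]
grip_width: 0.0417
```

Request:
drive_tool:
  moves: "0 0 0 0 -1;0 0 0 0 -1;0 0 -0.02 0 -1;0 0 -0.05 0 -1;0 0 -0.08 0 -1;0 0 -0.11 0 -1;0 0 -0.14 0 -1;0 0 -0.16 0 -1"

```text
time_s: 49.7
tool_pos: [0.4387, -0.3661, 0.1659]
tool_rot: [179.9, -0.1, 16.4]
force: [1.2, 0.5, -0.9]
grip_width: 0.0417
```

```bash
python3 - <<'E'
from h import *
go(636.5,201.5,160,-0.6)
E
```

```text
shift 0.3502 -0.4886 0.0059 turn 17.02 | tcp [ 438.7 -366.1  165.9] rot [ 1.7994e+02 -5.0000e-02  1.6420e+01] F [ 1.23  0.55 -0.88] w 0.0417 t 49.7
```

Request:
drive_tool:
  moves: "0.025 -0.03 0 2 -1;0.05 -0.065 0 4 -1;0.075 -0.1 0 6 -1;0.1 -0.135 0 8 -1;0.125 -0.17 0 10 -1;0.15 -0.205 0 12 -1;0.175 -0.24 0 14 -1;0.2 -0.275 0 17 -1"

```text
time_s: 50.5
tool_pos: [0.5522, -0.0441, 0.1636]
tool_rot: [180.0, 0.1, -0.7]
force: [0.9, 0.1, -0.4]
grip_width: 0.0418
```

```bash
python3 - <<'E'
from h import *
go(636.5,201.5,140,-0.6)
E
```

```text
shift 0.0813 -0.2466 0.0236 turn -0.10 | tcp [552.2 -44.1 163.6] rot [ 1.8e+02  6.0e-02 -7.0e-01] F [ 0.9   0.06 -0.43] w 0.0418 t 50.5
```

Request:
drive_tool:
  moves: "0.015 -0.04 0 0 -1;0.03 -0.08 0 0 -1;0.045 -0.12 0 0 -1;0.06 -0.16 0 0 -1;0.07 -0.2 0 0 -1;0.08 -0.23 0 0 -1;0.0815 -0.243 0 0 -1;0.0815 -0.245 0 0 -1"

```text
time_s: 51.3
tool_pos: [0.6353, 0.2005, 0.1631]
tool_rot: [-180.0, 0.1, -0.4]
force: [-0.2, -0.4, -0.6]
grip_width: 0.0421
```

Request:
drive_tool:
  moves: "0 0 0.02 0 -1;0 0 0.04 0 -1;0 0 0.055 0 -1;0 0 0.06 0 -1;0 0 0.06 0 -1;0 0 0.06 0 -1;0 0 0.06 0 -1;0 0 0.06 0 -1"

```text
time_s: 52.1
tool_pos: [0.637, 0.1984, 0.1049]
tool_rot: [-180.0, -0.1, -0.6]
force: [0.0, 0.2, -0.7]
grip_width: 0.042
```

```bash
python3 - <<'E'
from h import *
go(637,201.5,51.5,-0.6)
E
```

```text
shift -0.0000 -0.0031 0.0534 turn 0.00 | tcp [637.  198.4 104.9] rot [-1.7998e+02 -8.0000e-02 -6.0000e-01] F [ 0.02  0.23 -0.72] w 0.042 t 52.1
```

Request:
drive_tool:
  moves: "0 -0.003 0.005 0 -1;0 -0.003 0.012 0 -1;0 -0.003 0.02 0 -1;0 -0.003 0.03 0 -1;0 -0.003 0.04 0 -1;0 -0.003 0.048 0 -1;0 -0.003 0.0535 0 -1;0 -0.003 0.0535 0 -1"

```text
time_s: 52.9
tool_pos: [0.6365, 0.2012, 0.0503]
tool_rot: [180.0, 0.0, -0.6]
force: [0.3, 0.7, -1.1]
grip_width: 0.0417
```

Request:
drive_tool:
  moves: "0 0 0 0 -1;0 0 0 0 0.2;0 0 0 0 0.2;0 0 0 0 0.2;0 0 0 0 0.2;0 0 0 0 0.2;0 0 -0.01 0 0.2;0 0 -0.03 0 0.2"

```text
time_s: 53.7
tool_pos: [0.6354, 0.2006, 0.0795]
tool_rot: [179.9, 0.2, -0.6]
force: [-0.8, -0.1, 0.3]
grip_width: 0.0523
```

Request:
drive_tool:
  moves: "0 0 -0.04 0 0.2;0 0 -0.08 0 0.2;0 0 -0.11 0 0.2;-0.03 0.03 -0.13 0 0.2;-0.06 0.07 -0.13 0 0.2;-0.09 0.1 -0.13 0 0.2;-0.12 0.13 -0.13 0 0.2;-0.13 0.14 -0.13 0 0.2"

```text
time_s: 54.5
tool_pos: [0.5028, 0.059, 0.2111]
tool_rot: [179.8, 0.0, -0.8]
force: [0.4, -0.2, 0.5]
grip_width: 0.0518
```

```bash
python3 - <<'E'
from h import *
P=survey('topend.png')
m=(abs(P[...,0]-.636)<.05)&(abs(P[...,1]-.2)<.03)
blobs(P,m&(P[...,2]>.055)&(P[...,2]<.07),10)
im,d=snap('side'); cv2.imwrite('pics/sideend.png',im[:,:,::-1])
go(0,0,0,0)
for n in('jar_center','bottle_center'): print(n,[(np.round(x['uv']).tolist(),round(x['conf'],2)) for x in pinpoint('top',n)])
E
```

```text
handle
[414. 281.] [ 455.8 -213.1] [44.  20.2] -1.3 49.1 231
cartons
[478. 233.] [ 571.5 -366.4] [74.1 44.8] 4.3 16.9 612
[450. 345.] [ 324.3 -295.1] [75.1 43.2] 19.4 17.1 695
grips
[328. 177.] [662.4 -23.5] [38.5 12.8] 1.1 109.1 137
[215. 235.] [534.6 201.7] [39.  12.9] 3.8 109.0 133
blue
[329. 181.] [664.7 -25.2] [105.2  69.4] 0.8 73.6 1247
[212. 242.] [535.4 201.8] [101.8  74.2] 0.0 73.4 882
[212. 171.] [684.3 224.1] [8.7 1.5] 87.7 62.4 12
[216. 196.] [633.1 210.3] [74.6 26.1] -0.3 62.4 310
shift -0.5033 0.0674 0.2114 turn -0.80 | tcp [504.2  60.3 211.4] rot [ 1.7984e+02 -8.0000e-02 -8.0000e-01] F [ 0.64 -0.43  0.53] w 0.0521 t 54.6
jar_center [([413.0, 167.0], 0.72)]
bottle_center [([150.0, 165.0], 0.95)]
```

View pics/sideend.png

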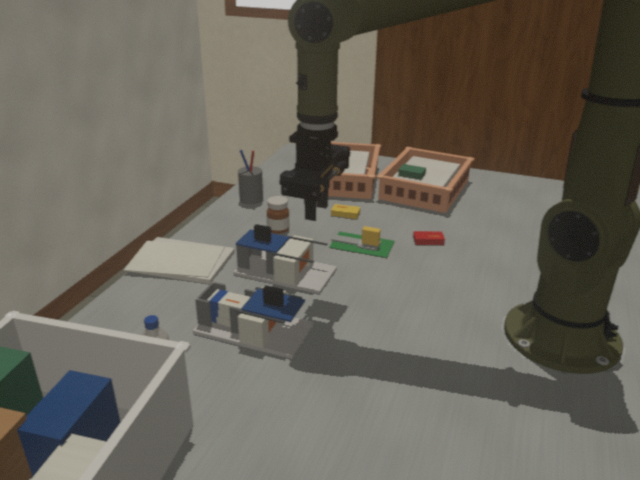

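View pics/topend.png

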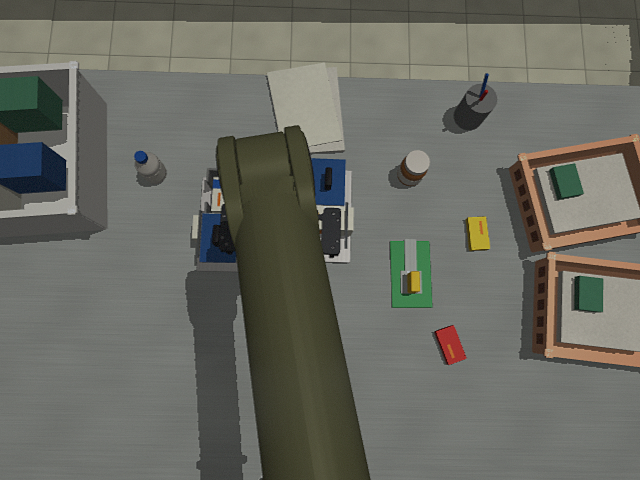

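Everything checks out. All three cartons are in the hopper, none is loose, and the arm is clear. Handing in.

```bash
python3 -c "
from h import *
print(sign_off(), get_obs()['time_s'])"
```

```text
the job is handed in; nothing more can be done
the job is handed in; nothing more can be done
```

The job is finished and handed in at about 55 s. `sign_off` gives no verdict, so these are my own last measurements.

- **Feeling the gates:** The right feeder showed no drag up to its end wall. The left one caught at about 24 mm of entry (a peak of 24 N), then dragged steadily at 8–10 N to its end wall. That is more than the 3–6 N stated, because the blade was pressing on the plate, but the difference between the two was clear.
- **Shutters:** I slid the left shutter about 102 mm to its stop. The last top picture puts it about 101.5 mm open, and the right shutter was still shut.
- **Cartons:** Only three white cartons were present, and all three lie flat in the left hopper. The first went in about 6° askew because I grasped it at an angle to clear the bin. It measured about 4 mm off the hopper centre, inside the limits. The top one was partly hidden by the arm in the last picture, but its height and position fit a flat stack.
- **Blade:** It stands level on the mat, its middle about 4 mm from the mat's centre. My first grip on it was too high because I lifted before the fingers had closed, so I set it down and gripped it again.
- **Bystanders:** The jar and bottle were found within 2 pixels of where they started, and the red and yellow look-alikes are where they were. The arm was clear of everything.

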